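# Load a finished casting through the drop gate of a mesh cage

## Task

Pull the cage's bottom-hinged gate all the way down, set the loose aluminium casting down on the open gate with its round tail post towards you and let go of it, then take it again by the tail post and slide it fully inside the cage beside the casting already stored there. Push the gate back up until it is fully shut. Handle the casting gently, since its underside is machined: no dropping, ramming or pressing hard; and leave everything else undisturbed.

Things in the scene. Friction and masses are not known exactly. Their poses are not given: they have to be found in the camera images.
- cage: Fixed steel mesh cage, 256 mm wide inside, 185 deep, open front. Origin: on the bench under the middle of its front plane; +x points into the cage, away from the robot, +y across to the left, z up. Sheet floor at z = 58.5 mm from x = 1 to 186; 12 mm corner posts at y = +-134. Wire mesh roof (8 mm rods) at z = 231 mm; nothing above it. Back mesh at x = 182.
- gate (a joint): Gate angle, rad: 0 = upright, shut; 1.571 = level towards the robot, at its stop. Starts shut or up to 0.3 ajar. The stiff hinge stays where left; about 8 N at the handle moves it. Sheet steel panel 250 mm wide, 165 long, 12 thick; when level its inner face is on top, at hinge height, 1.5 mm above the cage floor, and can carry the casting.
- gate_hinge (a point): Fixed point in the middle of the gate's hinge line: cage front plane, 60 mm above the bench, on the gate's inner face. The hinge line runs along the cage's y.
- gate_handle (a point): Centre of the handle beyond the gate's free edge: a round bar 18 mm thick, 56 mm long along the cage's y, on a flat stem 28 mm wide at its middle. Measured on the gate, it lies 190 mm from the hinge line and 20 mm outside the inner face (250 mm above the bench when shut, 40 when level). Its ends are free: pinched end to end from above at any gate angle, it turns between the fingers.
- casting_mid (a point): Centre of the loose casting, 35 mm above its underside; 0.5 to 0.75 kg, plain aluminium, stands upright on the bench left or right of the cage's front. Base plate 140 (x) by 72 (y) by 12 mm thick; square tower 36 x 36 mm, 4 mm to +x of centre, top 70 mm above the underside; round tail post at the -x end; low block 28 x 60 mm, top at 32 mm, at the +x end.
- casting_tail (a point): On the axis of the loose casting's upright tail post, 35 mm above the underside, 54 mm towards -x of its centre (same axes). The post is 26 mm thick, its top 60 mm above the underside; 16 mm of base plate lies behind its axis.
- cage_bay (a point): Point on the cage floor, under where the middle of the loose casting is well placed once loaded: 75 mm behind the cage front, in the free left half of the cage (cage y = +42 mm).
- stored: A second casting, the same as the loose one, already stored in the right half of the cage with its tail to the front. Origin: centre of its underside. Leave it alone.
- tub: Empty grey plastic tub, 150 x 100 x 55 mm, on the other side of the cage's front from the loose casting. Origin: centre of its underside. Leave it alone.
- air_grinder: Pencil-shaped air grinder lying on the bench between the robot and the right of the cage, 200 mm long (its own x), 32 mm thick. Origin: under its middle. Leave it alone.
- brush: Hand brush lying on the far right, about 200 mm long. Leave it alone.
- wrench: Steel wrench lying near the robot on the left, about 200 mm long. Leave it alone.
- oil_bottle: White plastic bottle, 64 mm thick, 170 mm high, standing left of the cage. Origin: under its middle. Leave it alone.
- jar: Amber glass jar with a steel lid, 72 mm thick, 90 mm high, standing right of the cage. Origin: under its middle. Leave it alone.
Not all that is in view belongs to the job. Leave any turquoise or yellow look-alike of the part that bears casting_mid alone.

How it is judged:
By the outcome, as a careful person would: the job done as asked, in the order asked, and still so for the second after the job is handed in, with the robot touching nothing.
It also fails if it takes over 72 s, if anything falls off the work surface, if the arm or the gripper's body presses on something with over 40 N, if the wrist force passes 120 N, or if a joint passes its speed limit or range.

## Robot

A 6-joint arm with a two-finger parallel gripper is mounted at the origin on the work surface. World frame = base frame: x ahead of the robot, y to its left, z up, the work surface at z = 0. Lengths are in m, angles in rad, forces in N, time in s.
With the tool pointing down it reaches from about 0.3 to 0.75 m from the base axis. Payload 8.5 kg.
Tool frame: the origin (TCP) lies at the very end of the fingers, on their centre line; the grasp point (between the pads) lies 19 mm behind it (ctrl.hold_point_z is the distance from the TCP to the grasp point, in m); z points along the fingers, y is the direction in which the jaws open and shut (so a half turn about z gives the same grasp; the last joint's range is limited). The gripper opens to 85 mm and grips with 20 to 120 N. Pads are 22 mm wide; open, the fingers measure 114 mm over their backs; the gripper's body (76 mm by 85 mm) begins 54 mm behind the grasp point. The pads swing forward as they close: fully open they stand 13 mm farther back than shut.
Start: joints at [-1.354, 0.381, 1.297, -0, 1.464, -0.215], TCP at [0.23, -0.5, 0.231] pointing down, gripper open.
Joint ranges: [-3.11, 3.11], [-0.89, 2.33], [0.22, 2.48], [-1.42, 4.56], [0.17, 2.85], [-2.88, 2.88]. Speed limits (rad/s): [2.39, 2.39, 3.14, 3.14, 3.14, 3.14].

## Interface

Orientations are given as a 3x3 rotation matrix whose columns are the frame's x, y, z axes.
In Python, from plant import ctrl gives the robot as it stands.
- The arm moves only by the shell command python3 -m handwheel 'ROWS'. ROWS is JSON, a list of rows, each an object with "linear": the shift along the tool's x, y, z in cm, a list of three; "rot": the turn, a rotation vector about the tool's x, y, z in rad, a list of three; "fingers": the closure, from -1 (fully open) to 1 (shut), so that 0 is half open. A call has 1 to 5 rows; each row is the pose to reach, as a shift and turn from the pose commanded when the call began, along the tool's axes at that moment; what a row does not reach only later rows make up. A row lasts 1/12 s, in which the tool goes at most 41.7 mm and 7.16 degrees, less where a joint would pass 70% of its speed; a pose out of reach is approached as far as the arm can. A call with a gripper value outside its range is refused whole. The fingers move at their own pace and stop on an object; the grip force is fixed at half the most. Time passes only in rows, so rows that repeat a pose let the fingers close. It gives the time, the measured TCP pose, the force and the opening at its end, in the units of the state.
- ctrl.sense(): the state, without advancing time (a new reading comes with each control period).
- ctrl.camera(name): name is "scene" or "side" or "wrist"; returns a dict with "img" (420x560x3 uint8, red, green, blue), "mtx" (3x3 intrinsics, pixels), "extrinsics" (4x4, takes a point from camera to world coordinates). Camera axes: x right, y down, z forward; pixel columns grow to the right and rows downward; lengths in m; the calibration is good to about 2 mm. A picture is of the moment at which its call begins. There is no depth.
- ctrl.finish_job(): hands the job in, once; it reports no verdict.
The state is a dict: "t": time; "joints": joint angles; "qvel": joint speeds; "effort": joint torques, N m; "eef_pos": TCP position; "tool_rot": TCP orientation; "wrist_force": force on the tool from outside, world axes, zero at the start; "torque": the same for the moment, N m; "finger_gap": opening from 0.0 (shut) to 1.0 (fully open).
Only numpy, scipy, OpenCV 4.12 (cv2) and the standard library are available. Lean on these libraries where they do the work, as an engineer would, in place of code of your own. Each camera call takes 0.05 s, during which the arm holds its last target. There are 200 camera calls.

## Working session

There is one attempt and no reset: what is moved stays moved. The work goes in short steps, Python scripts to look and compute and a shell command to move; the robot and the scene stay as the last step left them, time stands still between calls to the robot, and variables do not carry over. Pictures are saved under pics/ and viewed, about 8 in all and at most 12, crops included, and the job is handed in when it is done.

```bash
ls; mkdir -p pics; python3 - <<'E'
from plant import ctrl
import cv2,numpy as np
np.set_printoptions(precision=4,suppress=True)
ims=[]
for n in ("scene","side"):
    c=ctrl.camera(n); cv2.imwrite(f"pics/{n}0.png",c["img"][:,:,::-1]); np.savez(f"pics/{n}0.npz",**c)
    print(n,c["mtx"],c["extrinsics"])
s=ctrl.sense();print(s["tool_rot"],s["finger_gap"],ctrl.hold_point_z)
E
```

```text
pics
scene [[404.7694   0.     279.1079]
 [  0.     404.7694 205.5738]
 [  0.       0.       1.    ]] [[-0.2766  0.826  -0.4911  1.149 ]
 [ 0.9609  0.2425 -0.1333  0.0707]
 [ 0.009  -0.5088 -0.8609  1.3091]
 [ 0.      0.      0.      1.    ]]
side [[474.5876   0.     277.27  ]
 [  0.     474.5876 211.5721]
 [  0.       0.       1.    ]] [[-0.0005 -0.7632  0.6462 -0.474 ]
 [-0.9999  0.0083  0.0091 -0.1378]
 [-0.0123 -0.6461 -0.7631  1.3402]
 [ 0.      0.      0.      1.    ]]
[[ 0.9082  0.4185 -0.0003]
 [ 0.4185 -0.9082  0.0013]
 [ 0.0003 -0.0013 -1.    ]] 0.9983170686606938 0.0187
```

View pics/scene0.png

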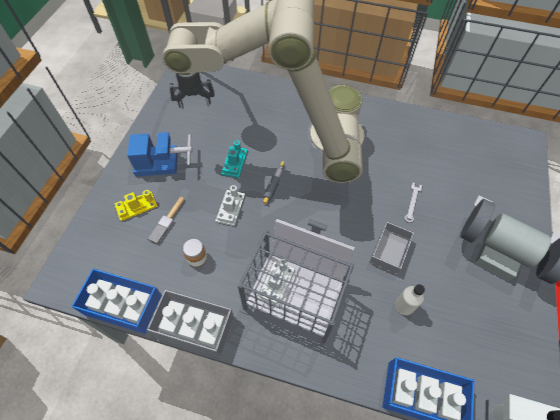

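View pics/side0.png

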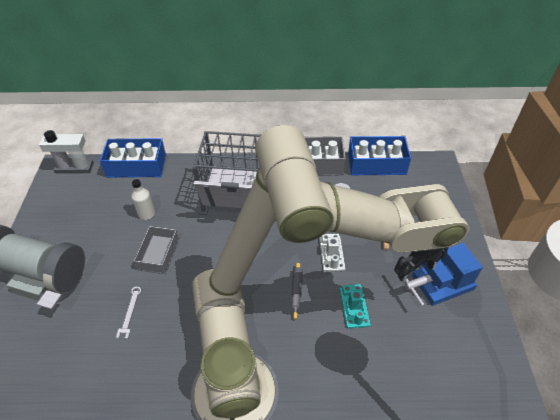

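Candidates: the turquoise part (scene 235,158), the yellow part (137,204) and the plain aluminium one (230,205; side 333,252). The aluminium one fits, standing right of the cage front. I'll confirm it in an enlarged crop.

```bash
python3 - <<'E'
import cv2,numpy as np
def crop(n,x,y,w,h,W,H):
    im=cv2.imread(f"pics/{n}0.png")[y:y+h,x:x+w]
    s=W/w
    im=cv2.resize(im,(W,H),interpolation=cv2.INTER_CUBIC)
    for g in range((x//10+1)*10,x+w,10):
        cv2.line(im,(int((g-x)*s),0),(int((g-x)*s),6),(0,0,255),1)
        cv2.putText(im,str(g),(int((g-x)*s)-8,16),0,.3,(0,0,255),1)
    for g in range((y//10+1)*10,y+h,10):
        cv2.line(im,(0,int((g-y)*s)),(6,int((g-y)*s)),(0,0,255),1)
        cv2.putText(im,str(g),(8,int((g-y)*s)+3),0,.3,(0,0,255),1)
    return im
a=crop("scene",205,175,50,50,300,300);b=crop("side",308,225,50,50,300,300)
c=crop("scene",235,212,125,125,500,500); 
L=np.vstack([a,b]);R=np.zeros((600,500,3),np.uint8);R[:500]=c
cv2.imwrite("pics/crop1.png",np.hstack([L,R]))
cv2.imwrite("pics/crop2.png",crop("side",175,120,130,100,780,600))
E
```

```text
(no output)
```

View pics/crop1.png

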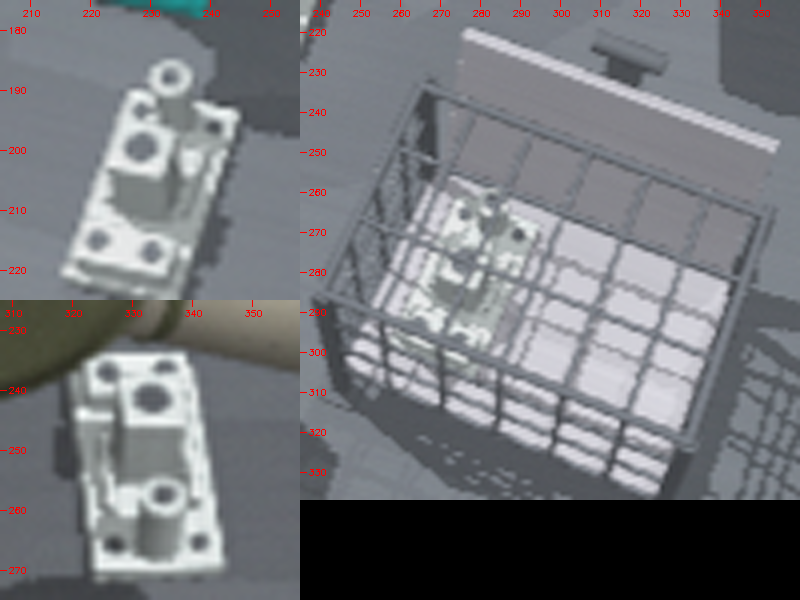

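View pics/crop2.png

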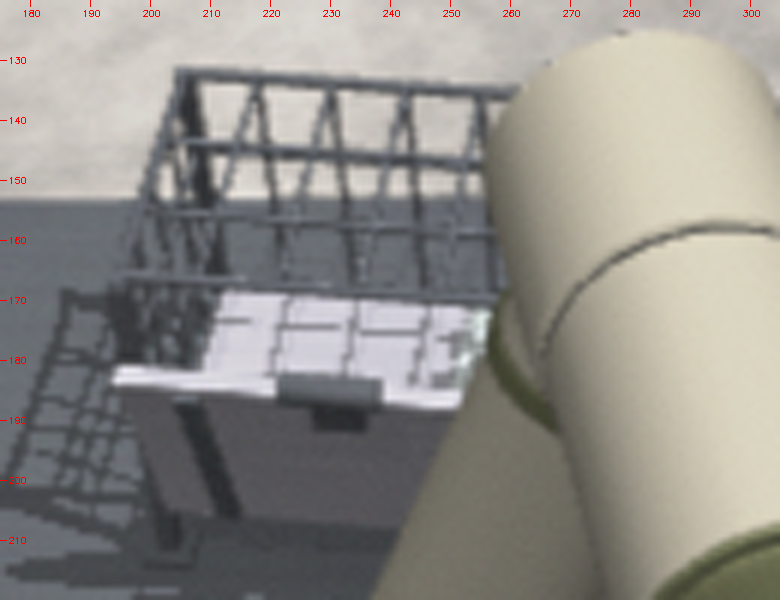

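The crop confirms the plain aluminium casting: tail post top at scene (233,188) and side (335,257), tower top at scene (228.5,200) and side (333,241). The cage roof corners are at scene (267,234), (352,265), (240,285) and (332,322). The handle is at scene (317,225.5) and side (230,185). The gate looks ajar.

```bash
cat > h.py <<'E'
import numpy as np,cv2
np.set_printoptions(precision=4,suppress=True)
def load(f): return dict(np.load(f))
def ray(c,u,v):
    d=c["extrinsics"][:3,:3]@np.linalg.solve(c["mtx"],[u,v,1]); return c["extrinsics"][:3,3],d/np.linalg.norm(d)
def onz(c,u,v,z):
    o,d=ray(c,u,v); return o+d*(z-o[2])/d[2]
def tri(c1,p1,c2,p2):
    o1,d1=ray(c1,*p1);o2,d2=ray(c2,*p2)
    t=np.linalg.lstsq(np.c_[d1,-d2],o2-o1,rcond=None)[0]
    a,b=o1+d1*t[0],o2+d2*t[1]; return (a+b)/2,np.linalg.norm(a-b)
def proj(c,p):
    E=np.linalg.inv(c["extrinsics"]);q=c["mtx"]@(E[:3,:3]@p+E[:3,3]);return q[:2]/q[2]
E
python3 - <<'E'
from h import *
S=load("pics/scene0.npz");D=load("pics/side0.npz")
print("post",onz(S,233,188,.06),onz(D,335,257.5,.06),tri(S,(233,188),D,(335,257.5)))
print("tower",onz(S,228.5,200,.07),onz(D,333.3,241.5,.07))
print("base corners side z12",[onz(D,u,v,.012)[:2] for u,v in((323,270),(345,269.5))], "scene far",[onz(S,u,v,.012)[:2] for u,v in((216,221),(236,224),(245,194),(227,190))])
R=[onz(S,u,v,.233)[:2] for u,v in((267.5,234),(352,265),(240.5,285),(332.5,322.5))]
print("roof FR FL BR BL",R)
print("w",np.linalg.norm(R[1]-R[0]),np.linalg.norm(R[3]-R[2]),"d",np.linalg.norm(R[2]-R[0]),np.linalg.norm(R[3]-R[1]))
for a,b in((0,1),(2,3)): v=R[b]-R[a];print("yaw from y",np.arctan2(-v[0],v[1]))
for a,b in((0,2),(1,3)): v=R[b]-R[a];print("yaw x",np.arctan2(v[1],v[0]))
print("side roof FL BL", onz(D,196,165,.233),onz(D,205,132,.233))
print("handle",tri(S,(317,225.5),D,(230,185)))
print("gate edge L",tri(S,(353.5,248.5),D,(194,182)))
# stored post top / tower
print("stored post z.1185", onz(S,283,262,.1185))
E
```

```text
post [ 0.4122 -0.3061  0.06  ] [ 0.4116 -0.3108  0.06  ] (array([ 0.4116, -0.3087,  0.0591]), np.float64(0.004501604558437418))
tower [ 0.471  -0.3015  0.07  ] [ 0.4691 -0.3089  0.07  ]
base corners side z12 [array([ 0.395 , -0.2736]), array([ 0.3964, -0.3466])] scene far [array([ 0.5364, -0.3322]), array([ 0.5276, -0.2585]), array([ 0.3966, -0.268 ]), array([ 0.3989, -0.3394])]
roof FR FL BR BL [array([ 0.639 , -0.1019]), array([0.6656, 0.1575]), array([ 0.8104, -0.1278]), array([0.8402, 0.1386])]
w 0.26075341224821186 0.2680450396186081 d 0.17339491472699836 0.17562305299394312
yaw from y -0.10222764522762219
yaw from y -0.11126880541198672
yaw x -0.15003959541042367
yaw x -0.10795880740183339
side roof FL BL [0.6705 0.147  0.233 ] [0.8388 0.1334 0.233 ]
handle (array([0.5727, 0.0296, 0.2373]), np.float64(0.006086276456214087))
gate edge L (array([0.6065, 0.151 , 0.2177]), np.float64(0.004429639478446534))
stored post z.1185 [ 0.6653 -0.0446  0.1185]
```

```bash
cat >> h.py <<'E'
# cage frame estimate
YAW=-0.108; O=np.array([0.647,0.0225,0])
def CR(): 
    from scipy.spatial.transform import Rotation as R
    return R.from_euler('z',YAW).as_matrix()
def c2w(p): return O+CR()@np.asarray(p,float)
def w2c(p): return CR().T@(np.asarray(p)-O)
def go(pos_w,yaw=None,tilt=0,s=None):
    """print tool-frame shift (cm) & rotvec to reach TCP pos, tool x at yaw, tilt tool z forward"""
    from plant import ctrl
    from scipy.spatial.transform import Rotation as R
    s=s or ctrl.sense(); T=s["tool_rot"]; yaw=YAW if yaw is None else yaw
    G=R.from_euler('z',yaw).as_matrix()@R.from_euler('y',-tilt).as_matrix()@np.diag([1,-1,-1.])
    print("lin cm",T.T@(np.asarray(pos_w)-s["eef_pos"])*100,"rot",R.from_matrix(T.T@G).as_rotvec(),"dist",np.linalg.norm(np.asarray(pos_w)-s["eef_pos"]))
E
python3 -m handwheel '[{"linear":[16,-10.1,-8],"rot":[0,0,0.54],"fingers":-1},{"linear":[16,-10.1,-8],"rot":[0,0,0.54],"fingers":-1},{"linear":[16,-10.1,-8],"rot":[0,0,0.54],"fingers":-1},{"linear":[16,-10.1,-8],"rot":[0,0,0.54],"fingers":-1},{"linear":[16,-10.1,-8],"rot":[0,0,0.54],"fingers":-1}]'
python3 - <<'E'
from h import *
go([0.573,0.03,0.33])
S=load("pics/scene0.npz")
print("grinder ends",onz(S,265,202,.016),onz(S,283,163,.016))
E
```

```text
t: 0.52
eef_pos: [0.3336, -0.3393, 0.3117]
tool_rot: [[0.993, -0.115, -0.0], [-0.115, -0.993, 0.001], [-0.001, -0.001, -1.0]]
wrist_force: [0.7, -0.4, -0.2]
finger_gap: 0.999
lin cm [ 19.5467 -39.4306  -1.8165] rot [-0.0007  0.0005 -0.007 ] dist 0.4404709420630963
grinder ends [ 0.4114 -0.1843  0.016 ] [ 0.219  -0.1689  0.016 ]
```

```bash

python3 -m handwheel '[{"linear":[9,-18.5,-1.5],"rot":[0,0,-0.007],"fingers":-1},{"linear":[9,-18.5,-1.5],"rot":[0,0,-0.007],"fingers":-1},{"linear":[9,-18.5,-1.5],"rot":[0,0,-0.007],"fingers":-1},{"linear":[9,-18.5,-1.5],"rot":[0,0,-0.007],"fingers":-1},{"linear":[9,-18.5,-1.5],"rot":[0,0,-0.007],"fingers":-1}]' >/dev/null
python3 -m handwheel '[{"linear":[8.5,-18.5,-1.5],"rot":[0,0,0],"fingers":-1},{"linear":[8.5,-18.5,-1.5],"rot":[0,0,0],"fingers":-1},{"linear":[8.5,-18.5,-1.5],"rot":[0,0,0],"fingers":-1},{"linear":[8.5,-18.5,-1.5],"rot":[0,0,0],"fingers":-1},{"linear":[8.5,-18.5,-1.5],"rot":[0,0,0],"fingers":-1}]'
python3 - <<'E'
from h import *
from plant import ctrl
ims=[]
for n in("wrist","scene","side"):
    c=ctrl.camera(n); np.savez(f"pics/{n}1.npz",**c); cv2.imwrite(f"pics/{n}1.png",c["img"][:,:,::-1])
    if n=="wrist": print(c["mtx"],c["extrinsics"])
go([0.573,0.03,0.33])
W=load("pics/wrist1.npz");print(proj(W,np.array([.573,.03,.24])))
E
```

```text
t: 1.35
eef_pos: [0.5465, 0.0113, 0.3412]
tool_rot: [[0.995, -0.1, -0.0], [-0.1, -0.995, 0.0], [-0.0, -0.0, -1.0]]
wrist_force: [0.4, -0.3, 0.6]
finger_gap: 0.999
[[331.5822   0.     281.655 ]
 [  0.     331.5822 213.5289]
 [  0.       0.       1.    ]] [[-0.1006 -0.9546 -0.2802  0.6175]
 [-0.9949  0.097   0.0268  0.0032]
 [ 0.0016  0.2815 -0.9596  0.4826]
 [ 0.      0.      0.      1.    ]]
lin cm [ 2.4574 -2.1628  1.0542] rot [-0.0002  0.0012  0.0107] dist 0.03439158919233737
[251.1737 182.2927]
```

View pics/wrist1.png

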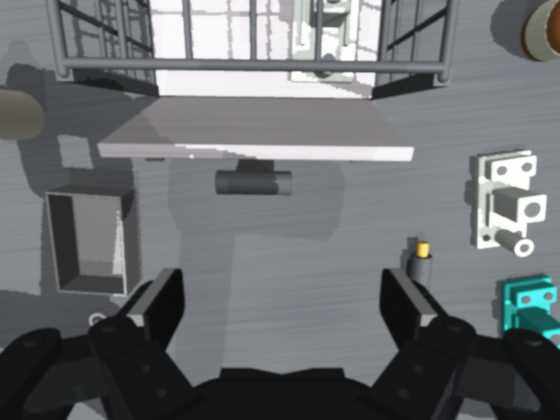

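Wrist view: the handle bar is at (254,182.5), within 2 mm of my prediction. Front roof corners are at (56,66) and (450,69). Casting post top is at (522,247) and tower top at (532,207). Everything matches, so I'll refine the cage and casting numbers.

```bash
python3 - <<'E'
from h import *
W=load("pics/wrist1.npz");S=load("pics/scene1.npz");D=load("pics/side1.npz")
print("handle@.238",onz(W,254,182.5,.238), tri(W,(254,182.5),S,(317,225.5)),tri(W,(254,182.5),D,(230,185)))
a,b=onz(W,57,69,.233),onz(W,449,71,.233);print("front roof",a,b,(a+b)/2,np.arctan2(-(a-b)[0],(a-b)[1]),np.linalg.norm(a-b))
a,b=onz(W,102,146,.22),onz(W,413,150,.22);print("gate edge",a,b,(a+b)/2,np.arctan2(-(a-b)[0],(a-b)[1]),np.linalg.norm(a-b))
p,t=onz(W,522,247,.06),onz(W,532,207,.07);print("post,tower",p,t,np.arctan2(*(t-p)[1::-1]))
print([onz(W,u,v,.012) for u,v in((478,248),(477,157),(536,150))])
E
```

```text
handle@.238 [0.5723 0.0281 0.238 ] (array([0.5704, 0.0306, 0.2321]), np.float64(0.004040744634564574)) (array([0.5723, 0.0273, 0.238 ]), np.float64(0.0016268972046427318))
front roof [0.6645 0.1549 0.233 ] [ 0.6359 -0.1164  0.233 ] [0.6502 0.0193 0.233 ] -0.10530434717915507 0.27276141590551795
gate edge [0.6095 0.1441 0.22  ] [ 0.582  -0.0969  0.22  ] [0.5957 0.0236 0.22  ] -0.11360754071304416 0.24251130308665214
post,tower [ 0.4133 -0.3079  0.06  ] [ 0.4731 -0.3077  0.07  ] 0.003243699131216813
[array([ 0.3952, -0.2765,  0.012 ]), array([ 0.5349, -0.2661,  0.012 ]), array([ 0.5364, -0.3478,  0.012 ])]
```

```bash
sed -i 's/YAW=-0.108/YAW=-0.109/' h.py
python3 -m handwheel '[{"linear":[2.4,-1.9,0],"rot":[0,0,0.009],"fingers":-1},{"linear":[2.4,-1.9,4],"rot":[0,0,0.009],"fingers":-1},{"linear":[2.4,-1.9,8],"rot":[0,0,0.009],"fingers":-1},{"linear":[2.4,-1.9,12.3],"rot":[0,0,0.009],"fingers":-1},{"linear":[2.4,-1.9,12.3],"rot":[0,0,0.009],"fingers":-1}]'
python3 -m handwheel '[{"linear":[0,0,0],"rot":[0,0,0],"fingers":1},{"linear":[0,0,0],"rot":[0,0,0],"fingers":1},{"linear":[0,0,0],"rot":[0,0,0],"fingers":1},{"linear":[0,0,0],"rot":[0,0,0],"fingers":1},{"linear":[0,0,0],"rot":[0,0,0],"fingers":1}]'
python3 - <<'E'
from h import *
from plant import ctrl
s=ctrl.sense(); h=s["eef_pos"]-[0,0,.0187]*np.array([0,0,-1]); print(h,w2c(h),s["finger_gap"])
E
```

```text
t: 1.92
eef_pos: [0.5679, 0.0247, 0.2108]
tool_rot: [[0.994, -0.111, -0.015], [-0.111, -0.994, 0.002], [-0.015, -0.001, -1.0]]
wrist_force: [0.4, 0.3, -0.5]
finger_gap: 1.002
t: 2.33
eef_pos: [0.5731, 0.0296, 0.2232]
tool_rot: [[0.994, -0.107, 0.009], [-0.108, -0.994, 0.009], [0.008, -0.009, -1.0]]
wrist_force: [-0.7, 23.9, 8.3]
finger_gap: 0.636
[0.5731 0.0296 0.2419] [-0.0743 -0.0009  0.2419] 0.636119566877747
```

```bash

python3 -m handwheel '[{"linear":[-1.9,-0.2,0.9],"rot":[0,0,0],"fingers":1},{"linear":[-3.5,-0.3,1.9],"rot":[0,0,0],"fingers":1},{"linear":[-5.0,-0.3,3.1],"rot":[0,0,0],"fingers":1},{"linear":[-6.4,-0.3,4.4],"rot":[0,0,0],"fingers":1},{"linear":[-6.4,-0.3,4.4],"rot":[0,0,0],"fingers":1}]'
python3 -m handwheel '[{"linear":[-1.25,0,1.4],"rot":[0,0,0],"fingers":1},{"linear":[-2.4,0,3.0],"rot":[0,0,0],"fingers":1},{"linear":[-3.3,0,4.65],"rot":[0,0,0],"fingers":1},{"linear":[-4.1,0,6.4],"rot":[0,0,0],"fingers":1},{"linear":[-4.1,0,6.4],"rot":[0,0,0],"fingers":1}]'
python3 - <<'E'
from h import *
from plant import ctrl
s=ctrl.sense(); h=s["eef_pos"]+[0,0,.0187]; print(w2c(h))
E
```

```text
t: 2.75
eef_pos: [0.5063, 0.0372, 0.1774]
tool_rot: [[0.994, -0.109, 0.002], [-0.109, -0.994, 0.003], [0.002, -0.003, -1.0]]
wrist_force: [-13.8, 10.9, 10.7]
finger_gap: 0.637
t: 3.17
eef_pos: [0.4661, 0.0418, 0.1109]
tool_rot: [[0.994, -0.111, -0.001], [-0.111, -0.994, 0.004], [-0.001, -0.004, -1.0]]
wrist_force: [-9.1, 14.4, 0.4]
finger_gap: 0.635
[-0.182  -0.0005  0.1296]
```

```bash

python3 -m handwheel '[{"linear":[-0.6,-0.1,1.8],"rot":[0,0,0],"fingers":1},{"linear":[-1.0,-0.1,3.7],"rot":[0,0,0],"fingers":1},{"linear":[-1.2,-0.1,5.6],"rot":[0,0,0],"fingers":1},{"linear":[-1.25,-0.1,6.55],"rot":[0,0,0],"fingers":1},{"linear":[-1.25,-0.1,6.55],"rot":[0,0,0],"fingers":1}]'
python3 -m handwheel '[{"linear":[0,0,0.7],"rot":[0,0,0],"fingers":1},{"linear":[0,0,1.3],"rot":[0,0,0],"fingers":1},{"linear":[0.1,0,2.0],"rot":[0,0,0],"fingers":1},{"linear":[0.1,0,2.3],"rot":[0,0,0],"fingers":1},{"linear":[0.1,0,2.3],"rot":[0,0,0],"fingers":1}]'
python3 - <<'E'
from h import *
from plant import ctrl
s=ctrl.sense(); h=s["eef_pos"]+[0,0,.0187]; print(w2c(h))
E
```

```text
t: 3.58
eef_pos: [0.4543, 0.0431, 0.045]
tool_rot: [[0.994, -0.11, -0.003], [-0.11, -0.994, 0.002], [-0.003, -0.002, -1.0]]
wrist_force: [-9.2, 9.6, -4.3]
finger_gap: 0.643
t: 4.0
eef_pos: [0.4555, 0.043, 0.0228]
tool_rot: [[0.994, -0.11, -0.002], [-0.11, -0.994, 0.002], [-0.003, -0.002, -1.0]]
wrist_force: [-9.5, 9.1, -5.0]
finger_gap: 0.637
[-0.1926 -0.0005  0.0415]
```

```bash

python3 -m handwheel '[{"linear":[0,0,0.2],"rot":[0,0,0],"fingers":1},{"linear":[0,0,0.4],"rot":[0,0,0],"fingers":1},{"linear":[0,0,0.4],"rot":[0,0,0],"fingers":1}]'
python3 -m handwheel '[{"linear":[0,0,0.2],"rot":[0,0,0],"fingers":1},{"linear":[0,0,0.4],"rot":[0,0,0],"fingers":1},{"linear":[0,0,0.4],"rot":[0,0,0],"fingers":1}]'
```

```text
t: 4.25
eef_pos: [0.4558, 0.0429, 0.0204]
tool_rot: [[0.994, -0.11, -0.001], [-0.11, -0.994, 0.001], [-0.001, -0.001, -1.0]]
wrist_force: [-13.7, 10.0, 14.8]
finger_gap: 0.638
t: 4.5
eef_pos: [0.4562, 0.0429, 0.0195]
tool_rot: [[0.994, -0.109, 0.003], [-0.109, -0.994, 0.001], [0.002, -0.001, -1.0]]
wrist_force: [-25.9, 9.2, 62.1]
finger_gap: 0.64
```

```bash
sed -i 's/O=np.array(\[0.647/O=np.array([0.6455/' h.py
python3 -m handwheel '[{"linear":[0,0,-0.5],"rot":[0,0,0],"fingers":1},{"linear":[0,0,-0.5],"rot":[0,0,0],"fingers":-1},{"linear":[0,0,-0.5],"rot":[0,0,0],"fingers":-1},{"linear":[0,0,-0.5],"rot":[0,0,0],"fingers":-1},{"linear":[0,0,-0.5],"rot":[0,0,0],"fingers":-1}]'
python3 -m handwheel '[{"linear":[0,0,-3],"rot":[0,0,0],"fingers":-1},{"linear":[0,0,-7],"rot":[0,0,0],"fingers":-1},{"linear":[0,0,-11],"rot":[0,0,0],"fingers":-1},{"linear":[0,0,-15],"rot":[0,0,0],"fingers":-1},{"linear":[0,0,-19],"rot":[0,0,0],"fingers":-1}]'
python3 -m handwheel '[{"linear":[0.5,4,-1],"rot":[0,0,0],"fingers":-1},{"linear":[1,8,-1],"rot":[0,0,0],"fingers":-1},{"linear":[1.5,12,-1],"rot":[0,0,0],"fingers":-1},{"linear":[2,16,-1],"rot":[0,0,0],"fingers":-1},{"linear":[2.5,20,-1],"rot":[0,0,0],"fingers":-1}]' >/dev/null
python3 -m handwheel '[{"linear":[0.5,4,0],"rot":[0,0,-0.08],"fingers":-1},{"linear":[1,8,0],"rot":[0,0,-0.16],"fingers":-1},{"linear":[2,12,0],"rot":[0,0,-0.16],"fingers":-1},{"linear":[2.7,14.5,0],"rot":[0,0,-0.16],"fingers":-1},{"linear":[2.7,14.5,0],"rot":[0,0,-0.16],"fingers":-1}]'
python3 - <<'E'
from h import *
from plant import ctrl
for n in("wrist","scene","side"):
    c=ctrl.camera(n); np.savez(f"pics/{n}2.npz",**c); cv2.imwrite(f"pics/{n}2.png",c["img"][:,:,::-1])
w=cv2.imread("pics/wrist2.png");s=cv2.imread("pics/scene2.png")[150:330,200:380]
o=np.zeros((420,800,3),np.uint8);o[:,:560]=w;o[:240,560:]=cv2.resize(s,(240,240));cv2.imwrite("pics/v2.png",o)
go([0.47,-0.306,0.06],0.05)
E
```

```text
t: 4.92
eef_pos: [0.4577, 0.0416, 0.0196]
tool_rot: [[0.994, -0.11, 0.003], [-0.11, -0.994, -0.001], [0.003, 0.0, -1.0]]
wrist_force: [0.4, -0.5, 0.1]
finger_gap: 1.005
t: 5.33
eef_pos: [0.4563, 0.0419, 0.2113]
tool_rot: [[0.994, -0.11, 0.001], [-0.11, -0.994, -0.0], [0.001, 0.0, -1.0]]
wrist_force: [0.6, -0.5, 0.4]
finger_gap: 1.004
t: 6.17
eef_pos: [0.4701, -0.3118, 0.2181]
tool_rot: [[0.999, 0.045, 0.0], [0.045, -0.999, -0.001], [0.0, 0.001, -1.0]]
wrist_force: [0.2, 0.3, -0.2]
finger_gap: 0.998
lin cm [ 0.0101 -0.0399 15.868 ] rot [-0.0005  0.0003 -0.0006] dist 0.15868049026724435
```

View pics/v2.png

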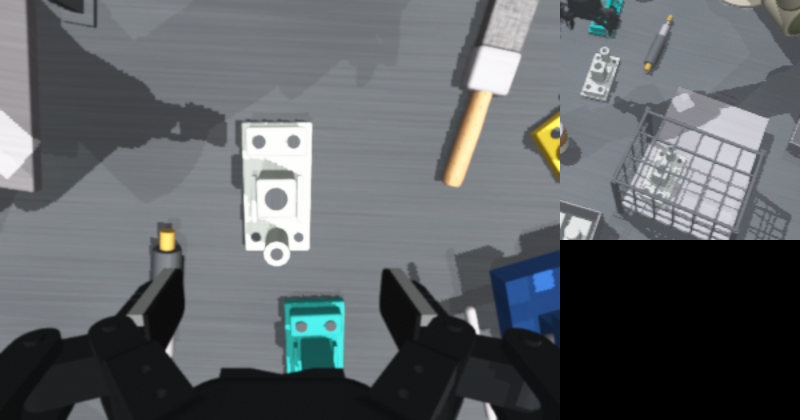

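The gate is open, and the casting sits in the wrist view with its tower top at (276,198) and post top at (277,253).

```bash
python3 - <<'E'
from h import *
W=load("pics/wrist2.npz")
p,t=onz(W,277,253,.06),onz(W,276,198,.07);print(p,t,np.arctan2(*(t-p)[1::-1]),np.linalg.norm((t-p)[:2]))
q=[onz(W,u,v,z)[:2] for u,v,z in((247,250,.012),(310,249,.012),(311,123,.032),(245,123,.032))];print(q)
print("right edge yaw",np.arctan2(*(q[2]-q[1])[::-1]),"left",np.arctan2(*(q[3]-q[0])[::-1]))
go(t*[1,1,0]+[0,0,.033],0.04)
S=load("pics/scene2.npz")
E
```

```text
[ 0.4134 -0.3115  0.06  ] [ 0.4709 -0.3083  0.07  ] 0.05469645674612365 0.05758637712107024
[array([ 0.3951, -0.2778]), array([ 0.3994, -0.3488]), array([ 0.5366, -0.3386]), array([ 0.5337, -0.2757])]
right edge yaw 0.07433892342300208 left 0.015215828300969153
lin cm [ 0.0865  0.1969 18.5679] rot [-0.0005  0.0003  0.0094] dist 0.1856909634744281
```

```bash

python3 -m handwheel '[{"linear":[0.1,0.2,4],"rot":[0,0,0],"fingers":-1},{"linear":[0.1,0.2,8],"rot":[0,0,0],"fingers":-1},{"linear":[0.1,0.2,12],"rot":[0,0,0],"fingers":-1},{"linear":[0.1,0.2,15],"rot":[0,0,0],"fingers":-1},{"linear":[0.1,0.2,17],"rot":[0,0,0],"fingers":-1}]'
python3 -m handwheel '[{"linear":[0,0,1],"rot":[0,0,0],"fingers":-1},{"linear":[0,0,1.6],"rot":[0,0,0],"fingers":-1},{"linear":[0,0,1.6],"rot":[0,0,0],"fingers":0.1},{"linear":[0,0,1.6],"rot":[0,0,0],"fingers":0.1},{"linear":[0,0,1.6],"rot":[0,0,0],"fingers":1}]'
python3 -m handwheel '[{"linear":[0,0,0],"rot":[0,0,0],"fingers":1},{"linear":[0,0,0],"rot":[0,0,0],"fingers":1},{"linear":[0,0,0],"rot":[0,0,0],"fingers":1}]'
```

```text
t: 6.73
eef_pos: [0.4704, -0.3063, 0.0463]
tool_rot: [[0.999, 0.051, -0.003], [0.051, -0.999, 0.003], [-0.002, -0.003, -1.0]]
wrist_force: [0.2, 0.2, -0.3]
finger_gap: 1.001
t: 7.15
eef_pos: [0.4718, -0.3089, 0.0343]
tool_rot: [[0.999, 0.05, 0.002], [0.05, -0.999, -0.002], [0.002, 0.002, -1.0]]
wrist_force: [-0.6, -0.2, -0.4]
finger_gap: 0.604
t: 7.4
eef_pos: [0.4716, -0.3085, 0.0341]
tool_rot: [[0.999, 0.05, 0.002], [0.05, -0.999, -0.001], [0.002, 0.001, -1.0]]
wrist_force: [-0.8, 1.7, 5.9]
finger_gap: 0.411
```

```bash

python3 -m handwheel '[{"linear":[0,0,-0.5],"rot":[0,0,0],"fingers":1},{"linear":[0,0,-2],"rot":[0,0,0],"fingers":1},{"linear":[0,0,-5],"rot":[0,0,0],"fingers":1},{"linear":[0,0,-8.5],"rot":[0,0,0],"fingers":1},{"linear":[0,0,-12],"rot":[0,0,0],"fingers":1}]'
python3 -m handwheel '[{"linear":[0,0,-1],"rot":[0,0,0.04],"fingers":1},{"linear":[0,0,-1],"rot":[0,0,0.08],"fingers":1},{"linear":[0,0,-1],"rot":[0,0,0.12],"fingers":1},{"linear":[0,0,-1],"rot":[0,0,0.159],"fingers":1},{"linear":[0,0,-1],"rot":[0,0,0.159],"fingers":1}]'
python3 - <<'E'
from h import *
p=c2w([-.081,.044,0])+[0,0,.165];print(p);go(p)
E
```

```text
t: 7.82
eef_pos: [0.4705, -0.308, 0.1538]
tool_rot: [[0.999, 0.05, -0.002], [0.05, -0.999, 0.002], [-0.002, -0.002, -1.0]]
wrist_force: [1.2, -0.4, -5.7]
finger_gap: 0.415
t: 8.23
eef_pos: [0.4708, -0.3082, 0.1627]
tool_rot: [[0.994, -0.11, -0.001], [-0.11, -0.994, 0.001], [-0.001, -0.001, -1.0]]
wrist_force: [-0.7, 0.3, -4.4]
finger_gap: 0.414
[0.5698 0.0751 0.165 ]
lin cm [  5.6073 -39.1869  -0.2117] rot [-0.0005  0.0008 -0.0016] dist 0.39586593290864175
```

```bash

python3 -m handwheel '[{"linear":[0,-1.5,0],"rot":[0,0,0],"fingers":1},{"linear":[0.4,-4,0],"rot":[0,0,0],"fingers":1},{"linear":[0.8,-7,0],"rot":[0,0,0],"fingers":1},{"linear":[1.2,-10,0],"rot":[0,0,0],"fingers":1},{"linear":[1.6,-13,0],"rot":[0,0,0],"fingers":1}]' >/dev/null
python3 -m handwheel '[{"linear":[0.4,-3,0],"rot":[0,0,0],"fingers":1},{"linear":[0.8,-6,0],"rot":[0,0,0],"fingers":1},{"linear":[1.2,-9,0],"rot":[0,0,0],"fingers":1},{"linear":[1.6,-12,0],"rot":[0,0,0],"fingers":1},{"linear":[2,-15,0],"rot":[0,0,0],"fingers":1}]' >/dev/null
python3 -m handwheel '[{"linear":[0.5,-3,0],"rot":[0,0,0],"fingers":1},{"linear":[1,-6,0],"rot":[0,0,0],"fingers":1},{"linear":[1.5,-9,0],"rot":[0,0,0],"fingers":1},{"linear":[2,-11.2,0],"rot":[0,0,0],"fingers":1},{"linear":[2,-11.2,0],"rot":[0,0,0],"fingers":1}]'
python3 - <<'E'
from h import *
from plant import ctrl
for n in("wrist","scene","side"):
    c=ctrl.camera(n); np.savez(f"pics/{n}3.npz",**c); cv2.imwrite(f"pics/{n}3.png",c["img"][:,:,::-1])
w=cv2.imread("pics/wrist3.png");s=cv2.imread("pics/scene3.png")[200:340,230:370];d=cv2.imread("pics/side3.png")[110:250,140:280]
o=np.zeros((480,800,3),np.uint8);o[:420,:560]=w;o[:240,560:]=cv2.resize(s,(240,240));o[240:,560:]=cv2.resize(d,(240,240));cv2.imwrite("pics/v3.png",o)
p=c2w([-.081,.044,0])+[0,0,.165];go(p)
E
```

```text
t: 9.48
eef_pos: [0.5696, 0.0794, 0.1626]
tool_rot: [[0.995, -0.104, -0.0], [-0.104, -0.995, 0.002], [-0.0, -0.002, -1.0]]
wrist_force: [-0.1, 0.1, -5.5]
finger_gap: 0.415
lin cm [ 0.0757  0.0108 -0.244 ] rot [0.0004 0.0009 0.0012] dist 0.0025568240698701653
```

View pics/v3.png

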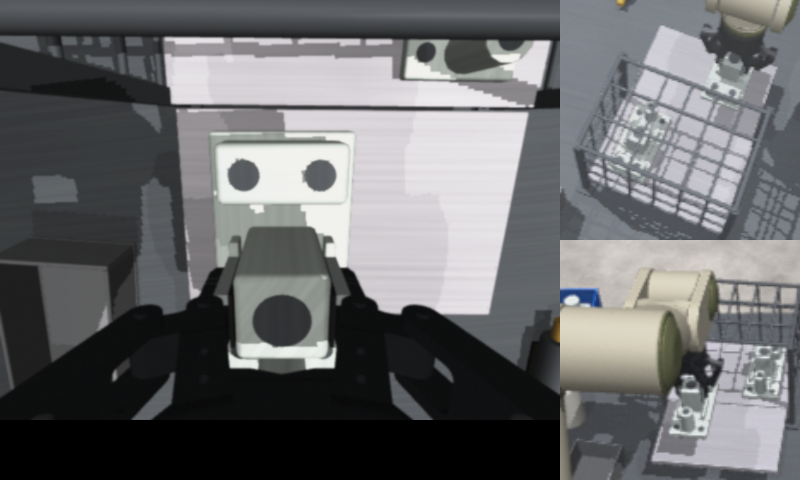

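The casting is over the gate. The hinge-line ends are at wrist (178,109) and (529,112), and I'll use them to check the cage frame.

```bash
python3 - <<'E'
from h import *
W=load("pics/wrist3.npz")
a,b=onz(W,178,109,.06),onz(W,529,112,.06)
print(a,b,(a+b)/2,np.linalg.norm(a-b),"yaw",np.arctan2(-(a-b)[0],(a-b)[1]))
print(w2c(a),w2c(b))
print("casting base front corners z.141",[w2c(onz(W,u,v,.1406)) for u,v in((210,133),(355,131))])
print("stored: base tail corner L",w2c(onz(W,403,79,.0705)),"post top",w2c(onz(W,512,45,.1185)), "R",w2c(onz(W,546,80,.0705)))
L=w2c(onz(W,189,290,.06));R_=w2c(onz(W,493,300,.06));print("gate side edges",L,R_)
E
```

```text
[0.653  0.1426 0.06  ] [ 0.6253 -0.1027  0.06  ] [0.6392 0.02   0.06  ] 0.2468597864581003 yaw -0.11239320624231354
[-0.0056  0.1202  0.06  ] [-0.0064 -0.1266  0.06  ]
casting base front corners z.141 [array([-0.018 ,  0.0818,  0.1406]), array([-0.0168,  0.0123,  0.1406])]
stored: base tail corner L [ 0.0137 -0.032   0.0705] post top [ 0.0251 -0.0693  0.1185] R [ 0.0135 -0.126   0.0705]
gate side edges [-0.1476  0.123   0.06  ] [-0.1557 -0.1288  0.06  ]
```

```bash
sed -i 's/O=np.array(\[0.6455,0.0225/O=np.array([0.6435,0.0215/' h.py
python3 -m handwheel '[{"linear":[0.4,0,1.5],"rot":[0,0,0],"fingers":1},{"linear":[0.4,0,3.5],"rot":[0,0,0],"fingers":1},{"linear":[0.4,0,5],"rot":[0,0,0],"fingers":1},{"linear":[0.4,0,6],"rot":[0,0,0],"fingers":1},{"linear":[0.4,0,6.3],"rot":[0,0,0],"fingers":1}]'
python3 -m handwheel '[{"linear":[0,0,0.1],"rot":[0,0,0],"fingers":1},{"linear":[0,0,0.2],"rot":[0,0,0],"fingers":1},{"linear":[0,0,0.3],"rot":[0,0,0],"fingers":1},{"linear":[0,0,0.3],"rot":[0,0,0],"fingers":1}]'
python3 -m handwheel '[{"linear":[0,0,0.1],"rot":[0,0,0],"fingers":1},{"linear":[0,0,0.1],"rot":[0,0,0],"fingers":1}]'
```

```text
t: 10.05
eef_pos: [0.5726, 0.0739, 0.0983]
tool_rot: [[0.994, -0.11, -0.003], [-0.11, -0.994, 0.0], [-0.003, 0.0, -1.0]]
wrist_force: [0.3, -1.0, -4.7]
finger_gap: 0.41
t: 10.38
eef_pos: [0.5738, 0.0746, 0.0974]
tool_rot: [[0.994, -0.109, 0.001], [-0.109, -0.994, -0.0], [0.001, -0.0, -1.0]]
wrist_force: [-0.9, 0.9, -4.6]
finger_gap: 0.416
t: 10.55
eef_pos: [0.5737, 0.0746, 0.0961]
tool_rot: [[0.994, -0.109, 0.001], [-0.109, -0.994, -0.0], [0.001, -0.0, -1.0]]
wrist_force: [-0.5, 1.2, -5.1]
finger_gap: 0.415
```

```bash
for i in 1; do
python3 -m handwheel '[{"linear":[0,0,0.1],"rot":[0,0,0],"fingers":1},{"linear":[0,0,0.1],"rot":[0,0,0],"fingers":1}]' | grep -E "eef|force"
python3 -m handwheel '[{"linear":[0,0,0.1],"rot":[0,0,0],"fingers":1},{"linear":[0,0,0.1],"rot":[0,0,0],"fingers":1}]'| grep -E "eef|force"
done
```

```text
eef_pos: [0.5736, 0.0746, 0.0949]
wrist_force: [0.0, 0.6, -3.7]
eef_pos: [0.5736, 0.0746, 0.0941]
wrist_force: [-1.1, -0.2, -0.8]
```

```bash

python3 -m handwheel '[{"linear":[0,0,0.05],"rot":[0,0,0],"fingers":1},{"linear":[0,0,0.05],"rot":[0,0,0],"fingers":0.1},{"linear":[0,0,0.05],"rot":[0,0,0],"fingers":-0.3},{"linear":[0,0,0.05],"rot":[0,0,0],"fingers":-1},{"linear":[0,0,0.05],"rot":[0,0,0],"fingers":-1}]'
python3 -m handwheel '[{"linear":[0,0,-1],"rot":[0,0,0],"fingers":-1},{"linear":[0,0,-4],"rot":[0,0,0],"fingers":-1},{"linear":[0,0,-8],"rot":[0,0,0],"fingers":-1},{"linear":[-2,0,-12],"rot":[0,0,0],"fingers":-1},{"linear":[-6,0,-13],"rot":[0,0,0],"fingers":-1}]' >/dev/null
python3 -m handwheel '[{"linear":[-3,0,0],"rot":[0,0.12,0],"fingers":-1},{"linear":[-6,0,0],"rot":[0,0.24,0],"fingers":-1},{"linear":[-9,0,0],"rot":[0,0.36,0],"fingers":-1},{"linear":[-9,0,0],"rot":[0,0.48,0],"fingers":-1},{"linear":[-9,0,0],"rot":[0,0.6,0],"fingers":-1}]' >/dev/null
python3 -m handwheel '[{"linear":[0,0,0],"rot":[0,0.12,0],"fingers":-1},{"linear":[0,0,0],"rot":[0,0.15,0],"fingers":-1},{"linear":[0,0,0],"rot":[0,0.15,0],"fingers":-1}]'
python3 - <<'E'
from h import *
from plant import ctrl
for n in("wrist","scene"):
    c=ctrl.camera(n); np.savez(f"pics/{n}4.npz",**c); cv2.imwrite(f"pics/{n}4.png",c["img"][:,:,::-1])
w=cv2.imread("pics/wrist4.png");s=cv2.imread("pics/scene4.png")[200:340,230:370]
o=np.zeros((420,800,3),np.uint8);o[:,:560]=w;o[:240,560:]=cv2.resize(s,(240,240));cv2.imwrite("pics/v4.png",o)
tw=w2c([.5736,.0746,.094]);print("tower c",tw)
tail=tw-[.058,0,0];g=np.array([tail[0],tail[1],.102]);tz=np.array([np.sin(.75),0,-np.cos(.75)])
for b in(.08,0): go(c2w(g+tz*(.0187-b)),None,.75)
W=load("pics/wrist4.npz");print("pred post top",proj(W,c2w([tail[0],tail[1],.12])))
E
```

```text
t: 11.3
eef_pos: [0.5737, 0.0746, 0.0933]
tool_rot: [[0.994, -0.109, 0.0], [-0.109, -0.994, -0.0], [0.0, -0.0, -1.0]]
wrist_force: [-0.4, 0.2, 0.0]
finger_gap: 0.854
t: 12.38
eef_pos: [0.4244, 0.091, 0.2226]
tool_rot: [[0.727, -0.109, 0.678], [-0.079, -0.994, -0.074], [0.682, 0.0, -0.732]]
wrist_force: [0.2, 0.1, -1.1]
finger_gap: 1.003
tower c [-0.0753  0.0452  0.094 ]
lin cm [-1.6985 -0.0003  8.9109] rot [ 0.0003 -0.0001 -0.0002] dist 0.09071284538432335
lin cm [-1.6996 -0.0024 16.9109] rot [ 0.0003 -0.0001 -0.0002] dist 0.16996040605217094
pred post top [280.0922 203.8918]
```

View pics/v4.png

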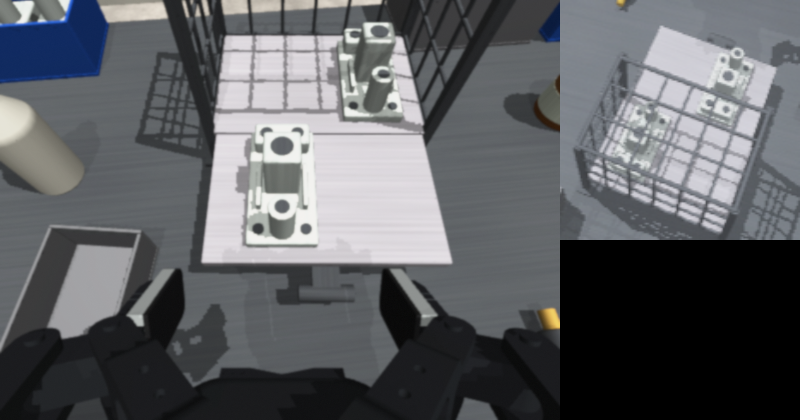

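The casting stands on the gate with its tail towards the robot. Its post top is at (282,205), within 2 px of the prediction, so I'll approach along the tool axis.

```bash

python3 -m handwheel '[{"linear":[-1.2,0,2.5],"rot":[0,0,0],"fingers":-1},{"linear":[-1.7,0,6],"rot":[0,0,0],"fingers":-1},{"linear":[-1.7,0,9],"rot":[0,0,0],"fingers":-1},{"linear":[-1.7,0,12],"rot":[0,0,0],"fingers":-1},{"linear":[-1.7,0,14.5],"rot":[0,0,0],"fingers":-1}]'
python3 -m handwheel '[{"linear":[0,0,1.2],"rot":[0,0,0],"fingers":-1},{"linear":[0,0,2],"rot":[0,0,0],"fingers":-1},{"linear":[0,0,2.4],"rot":[0,0,0],"fingers":-1},{"linear":[0,0,2.4],"rot":[0,0,0],"fingers":-1},{"linear":[0,0,2.4],"rot":[0,0,0],"fingers":0.3}]'
python3 - <<'E'
from h import *
tw=w2c([.5736,.0746,.094]);tail=tw-[.058,0,0];g=np.array([tail[0],tail[1],.102]);tz=np.array([np.sin(.75),0,-np.cos(.75)])
go(c2w(g+tz*(.0187)),None,.75)
E
```

```text
t: 12.9
eef_pos: [0.5176, 0.0997, 0.1374]
tool_rot: [[0.747, -0.134, 0.651], [-0.084, -0.991, -0.108], [0.66, 0.026, -0.751]]
wrist_force: [-0.0, -0.1, 0.6]
finger_gap: 1.0
t: 13.32
eef_pos: [0.5316, 0.1014, 0.1243]
tool_rot: [[0.752, -0.137, 0.645], [-0.083, -0.99, -0.113], [0.654, 0.031, -0.756]]
wrist_force: [-0.3, 0.4, 0.3]
finger_gap: 0.885
lin cm [-2.3922  2.0905  2.7748] rot [ 0.0424  0.0367 -0.0004] dist 0.04218105258274348
```

```bash

python3 -m handwheel '[{"linear":[0,0,0],"rot":[0,0,0],"fingers":-1}]'
python3 -c "
from h import *
from plant import ctrl
s=ctrl.sense();print(s['joints'],s['qvel'],s['eef_pos'],s['tool_rot'],s['effort'],s['wrist_force'])"
```

```text
t: 13.4
eef_pos: [0.5312, 0.1015, 0.1245]
tool_rot: [[0.751, -0.137, 0.645], [-0.083, -0.99, -0.113], [0.655, 0.031, -0.755]]
wrist_force: [-1.0, 1.4, 0.4]
finger_gap: 0.991
[ 0.0355  0.3509  1.9753 -0.8882  0.1759  2.5627] [ 0.0002 -0.007   0.0057 -0.0047 -0.0039  0.0041] [0.5312 0.1015 0.1245] [[ 0.7514 -0.1369  0.6455]
 [-0.0834 -0.9901 -0.1129]
 [ 0.6545  0.031  -0.7554]] [ -0.0607 -34.0747 -14.648   -0.281   -0.9436  -0.0046] [-1.0346  1.3626  0.3903]
```

Joint 5 is at its lower limit: a tilt of 0.75 isn't reachable this close in. I'll back off, use a smaller tilt, and log joints to fit the arm's pitch-plane geometry.

```bash

python3 -m handwheel '[{"linear":[0,0,-2],"rot":[0,0,0],"fingers":-1},{"linear":[0,0,-4],"rot":[0,0,0],"fingers":-1},{"linear":[0,0,-7],"rot":[0,0,0],"fingers":-1},{"linear":[0,0,-10],"rot":[0,0,0],"fingers":-1},{"linear":[0,0,-10],"rot":[0,0,0],"fingers":-1}]'
cat >> h.py <<'E'
TAIL=np.array([-.1333,.0452,.102])
def tailgo(tilt,back=0,dx=0,z=None):
    g=TAIL+[dx,0,0]
    if z: g[2]=z
    tz=np.array([np.sin(tilt),0,-np.cos(tilt)]); go(c2w(g+tz*(.0187-back)),None,tilt)
E
python3 - <<'E'
from h import *
from plant import ctrl
print(ctrl.sense()["joints"]); tailgo(.5,.08)
E
```

```text
t: 13.82
eef_pos: [0.4648, 0.1136, 0.2035]
tool_rot: [[0.748, -0.135, 0.649], [-0.083, -0.99, -0.111], [0.658, 0.029, -0.752]]
wrist_force: [1.0, -0.2, 0.3]
finger_gap: 1.0
[ 0.0815  0.1087  1.9946 -0.4671  0.3714  2.1561]
lin cm [-1.2574  2.486   5.3325] rot [ 0.0394 -0.2183 -0.0053] dist 0.060163512824451836
```

```bash

python3 -m handwheel '[{"linear":[-0.3,0.6,1.3],"rot":[0.01,-0.06,0],"fingers":-1},{"linear":[-0.6,1.2,2.6],"rot":[0.02,-0.12,0],"fingers":-1},{"linear":[-0.9,1.9,4],"rot":[0.03,-0.18,0],"fingers":-1},{"linear":[-1.3,2.5,5.3],"rot":[0.04,-0.218,-0.005],"fingers":-1},{"linear":[-1.3,2.5,5.3],"rot":[0.04,-0.218,-0.005],"fingers":-1}]'
python3 - <<'E'
from h import *
from plant import ctrl
s=ctrl.sense();print(s["joints"],s["eef_pos"],np.pi-s["joints"][[1,2,4]].sum() if hasattr(s["joints"],"shape") else "");tailgo(.5,.08);tailgo(.55,0)
E
```

```text
t: 14.23
eef_pos: [0.4888, 0.0817, 0.1505]
tool_rot: [[0.876, -0.112, 0.47], [-0.098, -0.994, -0.054], [0.473, 0.001, -0.881]]
wrist_force: [-1.1, -0.2, -0.2]
finger_gap: 0.999
[-0.0602  0.2281  1.912  -0.0517  0.51    1.6615] [0.4888 0.0817 0.1505] 0.49146761126664273
lin cm [ 0.0383 -0.2143 -0.5764] rot [ 0.0022  0.0074 -0.0025] dist 0.0061612816932644305
lin cm [ 0.1907 -0.2322  7.4204] rot [ 0.0023  0.0574 -0.0025] dist 0.0742644521141524
```

```bash

python3 -m handwheel '[{"linear":[0.1,-0.2,1],"rot":[0,0.03,0],"fingers":-1},{"linear":[0.2,-0.2,2.5],"rot":[0,0.057,0],"fingers":-1},{"linear":[0.2,-0.2,3.8],"rot":[0,0.057,0],"fingers":-1},{"linear":[0.2,-0.2,4.4],"rot":[0,0.057,0],"fingers":-1},{"linear":[0.2,-0.2,4.4],"rot":[0,0.057,0],"fingers":-1}]'
python3 - <<'E'
from h import *
from plant import ctrl
s=ctrl.sense();print(s["joints"],s["eef_pos"])
D=[([.381,1.297,0,1.464],np.array([.23,-.5,.231]),-1.354),([.2281,1.912,-.05,.51],np.array([.4888,.0817,.1505]),-.0602),([.3509,1.9753,-.8882,.1759],np.array([.5312,.1015,.1245]),.0355),([.1087,1.9946,-.4671,.3714],np.array([.4648,.1136,.2035]),.0815)]
j=s["joints"];D.append((list(np.r_[j[1:5]]),s["eef_pos"],j[0]))
from scipy.optimize import least_squares
from scipy.spatial.transform import Rotation as R
def fk(x,q,q1):
    z1,a2,a3,e3,dw,l,sg=x
    A=R.from_euler('z',q1)
    B=A*R.from_euler('y',q[0]);C=B*R.from_euler('y',q[1]);E=C*R.from_euler('z',sg*q[2])*R.from_euler('y',q[3])
    return A.apply([0,l,z1])+B.apply([0,0,a2])+C.apply([e3,0,a3])+E.apply([0,0,dw])
best=min((least_squares(lambda x:np.concatenate([fk(np.r_[x,sg],q,q1)-p for q,p,q1 in D]),[.3,.4,.4,0,.25,.11]) for sg in(1,-1)),key=lambda r:r.cost)
sg=[g for g in(1,-1) if np.isclose(least_squares(lambda x:np.concatenate([fk(np.r_[x,g],q,q1)-p for q,p,q1 in D]),[.3,.4,.4,0,.25,.11]).cost,best.cost)][0]
X=np.r_[best.x,sg];print(X,np.abs(best.fun).max())
# planar IK (q4~0): q5 vs tilt & dx
l=X[5]
for dx in(0,.04,.08,.12,.157):
    for t in(.5,.55,.6,.65,.7):
        p=c2w(TAIL+[dx,0,0]+np.array([np.sin(t),0,-np.cos(t)])*.0187);rho=np.sqrt(p[0]**2+p[1]**2-l*l)
        f=lambda v:[X[1]*np.sin(v[0])+X[2]*np.sin(v[0]+v[1])+X[3]*np.cos(v[0]+v[1])+X[4]*np.sin(t)-rho, X[0]+X[1]*np.cos(v[0])+X[2]*np.cos(v[0]+v[1])-X[3]*np.sin(v[0]+v[1])-X[4]*np.cos(t)-p[2]]
        r=least_squares(f,[.35,1.9]);print(dx,t,"q2,q3",r.x,"q5",np.pi-t-r.x.sum(),r.cost<1e-8)
E
```

```text
t: 14.65
eef_pos: [0.5102, 0.0829, 0.1132]
tool_rot: [[0.847, -0.11, 0.52], [-0.093, -0.994, -0.058], [0.523, 0.001, -0.852]]
wrist_force: [-0.7, -0.7, 0.3]
finger_gap: 0.994
[-0.0524  0.3246  1.9547 -0.1008  0.3139  1.7155] [0.5102 0.0829 0.1132]
[0.1296 0.5382 0.3508 0.1036 0.2575 0.1174 1.    ] 0.00029565101255585313
0 0.5 q2,q3 [0.3958 1.9228] q5 0.3229744238866532 True
0 0.55 q2,q3 [0.3959 1.9555] q5 0.2401818461764842 True
0 0.6 q2,q3 [0.3985 1.9878] q5 0.15526248004090748 True
0 0.65 q2,q3 [0.4036 2.0198] q5 0.0681101797743433 True
0 0.7 q2,q3 [0.4116 2.0514] q5 -0.021375391791893072 True
0.04 0.5 q2,q3 [0.443  1.8225] q5 0.376077245300102 True
0.04 0.55 q2,q3 [0.4418 1.8554] q5 0.294436884855378 True
0.04 0.6 q2,q3 [0.4427 1.8878] q5 0.2110556682221425 True
0.04 0.65 q2,q3 [0.4459 1.9198] q5 0.1258727083000708 True
0.04 0.7 q2,q3 [0.4516 1.9512] q5 0.03883656232949839 True
0.08 0.5 q2,q3 [0.4913 1.7189] q5 0.4313985269422824 True
0.08 0.55 q2,q3 [0.4888 1.7523] q5 0.3505656912307096 True
0.08 0.6 q2,q3 [0.4882 1.7851] q5 0.2683061869059178 True
0.08 0.65 q2,q3 [0.4897 1.8173] q5 0.18458794497184394 True
0.08 0.7 q2,q3 [0.4935 1.8487] q5 0.0993894980131591 True
0.12 0.5 q2,q3 [0.5409 1.6115] q5 0.4891751612094879 True
0.12 0.55 q2,q3 [0.5371 1.6456] q5 0.4088415440783737 True
0.12 0.6 q2,q3 [0.5352 1.679 ] q5 0.327348495870726 True
0.12 0.65 q2,q3 [0.5352 1.7117] q5 0.24468225188402037 True
0.12 0.7 q2,q3 [0.5373 1.7435] q5 0.16083985745403906 True
0.157 0.5 q2,q3 [0.5883 1.5082] q5 0.5451138874084895 True
0.157 0.55 q2,q3 [0.5834 1.5432] q5 0.4649783813187742 True
0.157 0.6 q2,q3 [0.5802 1.5775] q5 0.3839048055537302 True
0.157 0.65 q2,q3 [0.5789 1.6108] q5 0.3018896918056413 True
0.157 0.7 q2,q3 [0.5795 1.6431] q5 0.21894008455686453 True
```

Tilt 0.55 is feasible along the whole slide: joint 5 runs from 0.24 to 0.46, and the model fits to 0.3 mm. The wrist camera would sit on the roof side, so I'll retreat and roll the tool half a turn to put it on the robot's side.

```bash

python3 -m handwheel '[{"linear":[0,0,-3],"rot":[0,0,0],"fingers":-1},{"linear":[0,0,-6],"rot":[0,0,0],"fingers":-1},{"linear":[0,0,-9],"rot":[0,0,-0.12],"fingers":-1},{"linear":[0,0,-10],"rot":[0,0,-0.24],"fingers":-1},{"linear":[0,0,-10],"rot":[0,0,-0.36],"fingers":-1}]' >/dev/null
python3 -m handwheel '[{"linear":[0,0,0],"rot":[0,0,-0.12],"fingers":-1},{"linear":[0,0,0],"rot":[0,0,-0.24],"fingers":-1},{"linear":[0,0,0],"rot":[0,0,-0.36],"fingers":-1},{"linear":[0,0,0],"rot":[0,0,-0.48],"fingers":-1},{"linear":[0,0,0],"rot":[0,0,-0.6],"fingers":-1}]' >/dev/null
python3 -m handwheel '[{"linear":[0,0,0],"rot":[0,0,-0.12],"fingers":-1},{"linear":[0,0,0],"rot":[0,0,-0.24],"fingers":-1},{"linear":[0,0,0],"rot":[0,0,-0.36],"fingers":-1},{"linear":[0,0,0],"rot":[0,0,-0.48],"fingers":-1},{"linear":[0,0,0],"rot":[0,0,-0.6],"fingers":-1}]' >/dev/null
python3 -m handwheel '[{"linear":[0,0,0],"rot":[0,0,-0.12],"fingers":-1},{"linear":[0,0,0],"rot":[0,0,-0.24],"fingers":-1},{"linear":[0,0,0],"rot":[0,0,-0.36],"fingers":-1},{"linear":[0,0,0],"rot":[0,0,-0.48],"fingers":-1},{"linear":[0,0,0],"rot":[0,0,-0.6],"fingers":-1}]' >/dev/null
python3 -m handwheel '[{"linear":[0,0,0],"rot":[0,0,-0.12],"fingers":-1},{"linear":[0,0,0],"rot":[0,0,-0.24],"fingers":-1},{"linear":[0,0,0],"rot":[0,0,-0.36],"fingers":-1},{"linear":[0,0,0],"rot":[0,0,-0.48],"fingers":-1},{"linear":[0,0,0],"rot":[0,0,-0.6],"fingers":-1}]'
sed -i 's/diag(\[1,-1,-1.\])/diag([-1,1,-1.])/; s/,.102\])/,.100])/' h.py
python3 - <<'E'
from h import *
from plant import ctrl
print(ctrl.sense()["joints"]);tailgo(.55,.10)
E
```

```text
t: 16.73
eef_pos: [0.4579, 0.0887, 0.2]
tool_rot: [[-0.746, 0.413, 0.522], [0.451, 0.89, -0.058], [-0.489, 0.192, -0.851]]
wrist_force: [-0.4, -0.3, -0.6]
finger_gap: 0.999
[-0.0426  0.0899  1.9332 -0.0674  0.5673 -1.0813]
lin cm [ 0.1823 -0.2242  3.4527] rot [-0.0007  0.0035 -0.3762] dist 0.034647353445344184
```

```bash

python3 -m handwheel '[{"linear":[0,0,0],"rot":[0,0,-0.12],"fingers":-1},{"linear":[0.1,-0.1,1],"rot":[0,0,-0.24],"fingers":-1},{"linear":[0.2,-0.2,2],"rot":[0,0,-0.36],"fingers":-1},{"linear":[0.2,-0.2,3.4],"rot":[0,0,-0.376],"fingers":-1},{"linear":[0.2,-0.2,3.4],"rot":[0,0,-0.376],"fingers":-1}]'
python3 - <<'E'
from h import *
from plant import ctrl
c=ctrl.camera("wrist");cv2.imwrite("pics/w5.png",c["img"][:,:,::-1]);np.savez("pics/w5.npz",**c)
print(proj(c,c2w(TAIL+[0,0,.02])))
tailgo(.55,.10);tailgo(.55,0)
E
```

```text
t: 17.15
eef_pos: [0.4735, 0.0857, 0.1681]
tool_rot: [[-0.846, 0.114, 0.52], [0.098, 0.993, -0.059], [-0.523, 0.002, -0.852]]
wrist_force: [-0.6, -0.3, 0.1]
finger_gap: 0.994
[283.5647 247.1875]
lin cm [-0.059  -0.0219 -0.0285] rot [-0.0014  0.001  -0.0071] dist 0.0006911956029867049
lin cm [-0.049  -0.0075  9.9715] rot [-0.0014  0.001  -0.0071] dist 0.09971603320516012
```

View pics/w5.png

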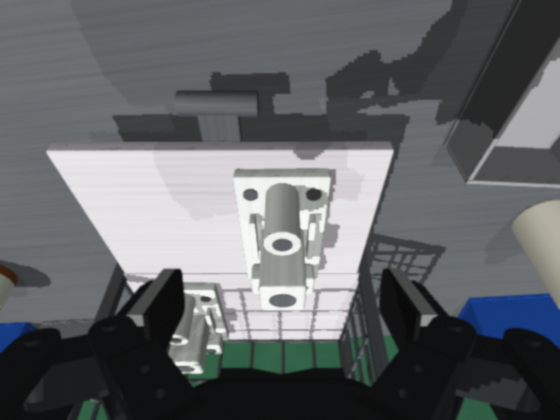

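The camera is now behind. The post top is at (282,243) against a prediction of (284,247), and the casting sits square. I'll descend and grip.

```bash

python3 -m handwheel '[{"linear":[0,0,2],"rot":[0,0,-0.007],"fingers":-1},{"linear":[0,0,4.5],"rot":[0,0,-0.007],"fingers":-1},{"linear":[-0.1,0,7],"rot":[0,0,-0.007],"fingers":-1},{"linear":[-0.1,0,9],"rot":[0,0,-0.007],"fingers":-1},{"linear":[-0.1,0,9.9],"rot":[0,0,-0.007],"fingers":-1}]'
python3 -m handwheel '[{"linear":[0,0,0],"rot":[0,0,0],"fingers":-1},{"linear":[0,0,0],"rot":[0,0,0],"fingers":-1}]'
python3 - <<'E'
from h import *
from plant import ctrl
s=ctrl.sense();print(s["joints"],s["tool_rot"]);tailgo(.55)
E
```

```text
t: 17.62
eef_pos: [0.5266, 0.0798, 0.0843]
tool_rot: [[-0.847, 0.11, 0.52], [0.093, 0.994, -0.058], [-0.524, -0.001, -0.852]]
wrist_force: [-0.7, -0.1, 0.4]
finger_gap: 1.005
t: 17.78
eef_pos: [0.5259, 0.08, 0.0858]
tool_rot: [[-0.846, 0.109, 0.521], [0.092, 0.994, -0.058], [-0.525, -0.001, -0.851]]
wrist_force: [0.3, 0.3, 0.5]
finger_gap: 0.999
[-0.0578  0.3989  1.9521 -0.1181  0.2406 -1.413 ] [[-0.8464  0.109   0.5213]
 [ 0.0921  0.994  -0.0583]
 [-0.5246 -0.0013 -0.8514]]
lin cm [ 0.1128 -0.0169  0.1378] rot [-0.0012  0.0022  0.0005] dist 0.0017888483558471744
```

```bash

python3 -m handwheel '[{"linear":[0,0,0],"rot":[0,0,0],"fingers":0.2},{"linear":[0,0,0],"rot":[0,0,0],"fingers":0.2},{"linear":[0,0,0],"rot":[0,0,0],"fingers":0.2},{"linear":[0,0,0],"rot":[0,0,0],"fingers":0.3},{"linear":[0,0,0],"rot":[0,0,0],"fingers":0.4}]'
python3 -m handwheel '[{"linear":[0,0,0],"rot":[0,0,0],"fingers":0.5},{"linear":[0,0,0],"rot":[0,0,0],"fingers":1},{"linear":[0,0,0],"rot":[0,0,0],"fingers":1}]'
```

```text
t: 18.2
eef_pos: [0.5261, 0.0799, 0.0855]
tool_rot: [[-0.846, 0.109, 0.522], [0.092, 0.994, -0.058], [-0.525, -0.001, -0.851]]
wrist_force: [0.5, -0.4, -0.0]
finger_gap: 0.309
t: 18.45
eef_pos: [0.526, 0.0799, 0.0856]
tool_rot: [[-0.846, 0.109, 0.522], [0.092, 0.994, -0.058], [-0.525, -0.001, -0.851]]
wrist_force: [-3.7, -0.8, 6.7]
finger_gap: 0.287
```

```bash

python3 -m handwheel '[{"linear":[-0.25,0,0.07],"rot":[0,0,0],"fingers":1},{"linear":[-0.46,0,0.2],"rot":[0,0,0],"fingers":1},{"linear":[-1.31,0,0.72],"rot":[0,0,0],"fingers":1},{"linear":[-2.17,0,1.25],"rot":[0,0,0],"fingers":1},{"linear":[-3.02,0,1.77],"rot":[0,0,0],"fingers":1}]'
python3 - <<'E'
from h import *
from plant import ctrl
s=ctrl.sense();print(s["joints"]);tailgo(.55,0,.1553)
E
```

```text
t: 18.87
eef_pos: [0.5608, 0.0761, 0.0856]
tool_rot: [[-0.847, 0.109, 0.52], [0.092, 0.994, -0.058], [-0.523, -0.002, -0.852]]
wrist_force: [-5.1, -0.6, 2.3]
finger_gap: 0.29
[-0.0623  0.4394  1.8639 -0.0902  0.2894 -1.4454]
lin cm [-10.1386  -0.0097   6.4032] rot [-0.0013  0.0006  0.0009] dist 0.11991371304808968
```

```bash

python3 -m handwheel '[{"linear":[-0.85,0,0.52],"rot":[0,0,0],"fingers":1},{"linear":[-1.7,0,1.05],"rot":[0,0,0],"fingers":1},{"linear":[-2.56,0,1.57],"rot":[0,0,0],"fingers":1},{"linear":[-3.41,0,2.09],"rot":[0,0,0],"fingers":1},{"linear":[-4.26,0,2.61],"rot":[0,0,0],"fingers":1}]'
python3 -m handwheel '[{"linear":[-0.85,0,0.52],"rot":[0,0,0],"fingers":1},{"linear":[-1.7,0,1.05],"rot":[0,0,0],"fingers":1},{"linear":[-2.56,0,1.57],"rot":[0,0,0],"fingers":1},{"linear":[-2.56,0,1.57],"rot":[0,0,0],"fingers":1}]'
python3 - <<'E'
from h import *
from plant import ctrl
s=ctrl.sense();print(s["joints"],s["wrist_force"]);tailgo(.55,0,.1553)
for n in("wrist","scene","side"):
    c=ctrl.camera(n); np.savez(f"pics/{n}6.npz",**c); cv2.imwrite(f"pics/{n}6.png",c["img"][:,:,::-1])
w=cv2.imread("pics/wrist6.png");a=cv2.imread("pics/scene6.png")[200:340,230:370];d=cv2.imread("pics/side6.png")[110:250,140:280]
o=np.zeros((480,800,3),np.uint8);o[:420,:560]=w;o[:240,560:]=cv2.resize(a,(240,240));o[240:,560:]=cv2.resize(d,(240,240));cv2.imwrite("pics/v6.png",o)
E
```

```text
t: 19.28
eef_pos: [0.6105, 0.0707, 0.0858]
tool_rot: [[-0.847, 0.109, 0.52], [0.092, 0.994, -0.058], [-0.523, -0.002, -0.852]]
wrist_force: [-6.5, 0.6, 4.8]
finger_gap: 0.291
t: 19.62
eef_pos: [0.6416, 0.0671, 0.0857]
tool_rot: [[-0.846, 0.109, 0.521], [0.092, 0.994, -0.058], [-0.524, -0.002, -0.851]]
wrist_force: [2.8, -0.2, -0.2]
finger_gap: 0.295
[-0.0702  0.5353  1.6529 -0.0557  0.4022 -1.487 ] [ 2.8474 -0.2099 -0.208 ]
lin cm [-3.2003  0.012   2.1692] rot [-0.0014  0.0021  0.0006] dist 0.038662490296647964
```

View pics/v6.png

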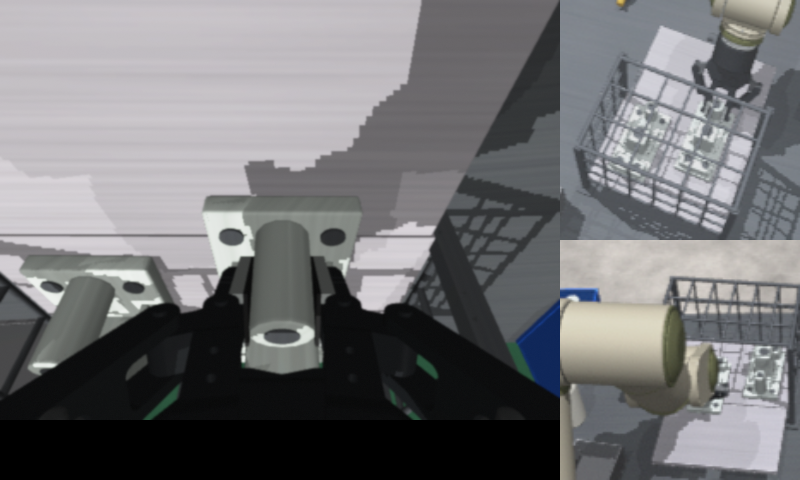

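The casting is two-thirds in. The hinge seam is at wrist row 236 and the base rear bottom edge at row 197. I'll measure the remaining distance.

```bash
python3 - <<'E'
from h import *
W=load("pics/wrist6.npz")
for n,u,v,z in(("seam",100,235,.06),("seam",400,236.5,.06),("rearB",205,197,.06),("rearB",361,198,.06),("rearT",208,211,.072),("rearT",358,211,.072),("stored rear T",32,264,.0705),("stored rear T",155,264,.0705),("gate edge R->left",450,200,.06)):
    print(n,w2c(onz(W,u,v,z)))
E
```

```text
seam [-0.0048 -0.052   0.06  ]
seam [-0.0041  0.1063  0.06  ]
rearB [-0.0333  0.0084  0.06  ]
rearB [-0.0328  0.0807  0.06  ]
rearT [-0.0368  0.0122  0.072 ]
rearT [-0.037   0.0768  0.072 ]
stored rear T [ 0.0069 -0.0891  0.0705]
stored rear T [ 0.0066 -0.0234  0.0705]
gate edge R->left [-0.0316  0.1224  0.06  ]
```

```bash

python3 -m handwheel '[{"linear":[-0.68,0,0.42],"rot":[0,0,0],"fingers":1},{"linear":[-1.36,0,0.84],"rot":[0,0,0],"fingers":1},{"linear":[-2.05,0,1.25],"rot":[0,0,0],"fingers":1},{"linear":[-2.56,0,1.57],"rot":[0,0,0],"fingers":1},{"linear":[-3.07,0,1.88],"rot":[0,0,0],"fingers":1}]'
python3 -m handwheel '[{"linear":[0,0,0],"rot":[0,0,0],"fingers":1},{"linear":[0.03,0,0.04],"rot":[0,0,0],"fingers":1},{"linear":[0.03,0,0.04],"rot":[0,0,0],"fingers":1}]'
python3 -m handwheel '[{"linear":[0.03,0,0.04],"rot":[0,0,0],"fingers":1},{"linear":[0.03,0,0.04],"rot":[0,0,0],"fingers":1}]'
```

```text
t: 20.18
eef_pos: [0.6763, 0.0634, 0.0853]
tool_rot: [[-0.847, 0.109, 0.52], [0.092, 0.994, -0.058], [-0.523, -0.002, -0.852]]
wrist_force: [-0.0, -0.4, -4.7]
finger_gap: 0.285
t: 20.43
eef_pos: [0.6759, 0.0635, 0.085]
tool_rot: [[-0.847, 0.109, 0.52], [0.092, 0.994, -0.058], [-0.524, -0.002, -0.852]]
wrist_force: [-0.1, -0.7, -5.1]
finger_gap: 0.288
t: 20.6
eef_pos: [0.6758, 0.0635, 0.0849]
tool_rot: [[-0.847, 0.109, 0.521], [0.092, 0.994, -0.058], [-0.524, -0.002, -0.852]]
wrist_force: [-0.2, -0.2, -4.2]
finger_gap: 0.287
```

```bash

python3 -m handwheel '[{"linear":[0.03,0,0.04],"rot":[0,0,0],"fingers":1},{"linear":[0.03,0,0.04],"rot":[0,0,0],"fingers":1}]'| grep -E "eef|force"
python3 -m handwheel '[{"linear":[0.03,0,0.04],"rot":[0,0,0],"fingers":1},{"linear":[0.03,0,0.04],"rot":[0,0,0],"fingers":1}]'| grep -E "eef|force"
```

```text
eef_pos: [0.6759, 0.0635, 0.0846]
wrist_force: [0.1, 0.6, -3.1]
eef_pos: [0.6761, 0.0635, 0.0843]
wrist_force: [-1.7, -0.5, -1.6]
```

```bash

python3 -m handwheel '[{"linear":[0.03,0,0.04],"rot":[0,0,0],"fingers":1},{"linear":[0.03,0,0.04],"rot":[0,0,0],"fingers":1}]'| grep -E "eef|force"
```

```text
eef_pos: [0.6761, 0.0635, 0.0842]
wrist_force: [-4.7, -0.9, 1.9]
```

```bash

python3 -m handwheel '[{"linear":[0,0,0],"rot":[0,0,0],"fingers":0.3},{"linear":[0,0,0],"rot":[0,0,0],"fingers":0},{"linear":[0,0,0],"rot":[0,0,0],"fingers":-0.5},{"linear":[0,0,0],"rot":[0,0,0],"fingers":-0.5},{"linear":[0,0,0],"rot":[0,0,0],"fingers":-0.5}]'
python3 -m handwheel '[{"linear":[0.6,0,-0.7],"rot":[0,0,0],"fingers":-0.5},{"linear":[2.2,0,-1.8],"rot":[0,0,0],"fingers":-0.5},{"linear":[4,0,-3],"rot":[0,0,0],"fingers":-0.5},{"linear":[6,0,-4.2],"rot":[0,0,0],"fingers":-0.5},{"linear":[8,0,-5.5],"rot":[0,0,0],"fingers":-0.5}]'
python3 -m handwheel '[{"linear":[2,0,-3],"rot":[0,0,0],"fingers":-1},{"linear":[4,0,-6],"rot":[0,0,0],"fingers":-1},{"linear":[6,0,-9],"rot":[0,0,0],"fingers":-1},{"linear":[6,0,-9],"rot":[0,0,0],"fingers":-1}]'
python3 - <<'E'
from h import *
from plant import ctrl
for n in("wrist","scene","side"):
    c=ctrl.camera(n); np.savez(f"pics/{n}7.npz",**c); cv2.imwrite(f"pics/{n}7.png",c["img"][:,:,::-1])
w=cv2.imread("pics/wrist7.png");a=cv2.imread("pics/scene7.png")[200:340,230:370];d=cv2.imread("pics/side7.png")[110:250,140:280]
o=np.zeros((480,800,3),np.uint8);o[:420,:560]=w;o[:240,560:]=cv2.resize(a,(240,240));o[240:,560:]=cv2.resize(d,(240,240));cv2.imwrite("pics/v7.png",o)
h=w2c([.456,.043,.0195]);print(h);go([.456,.043,.12],None,0)
E
```

```text
t: 21.52
eef_pos: [0.6762, 0.0634, 0.0837]
tool_rot: [[-0.846, 0.109, 0.522], [0.092, 0.994, -0.058], [-0.525, -0.002, -0.851]]
wrist_force: [0.4, -0.3, -0.4]
finger_gap: 0.747
t: 21.93
eef_pos: [0.578, 0.0742, 0.0886]
tool_rot: [[-0.847, 0.109, 0.521], [0.092, 0.994, -0.058], [-0.524, -0.002, -0.851]]
wrist_force: [0.5, 0.5, -0.2]
finger_gap: 0.752
t: 22.27
eef_pos: [0.4766, 0.0858, 0.1351]
tool_rot: [[-0.847, 0.107, 0.521], [0.091, 0.994, -0.058], [-0.524, -0.002, -0.852]]
wrist_force: [0.8, 0.1, -1.5]
finger_gap: 1.002
[-0.1887  0.001   0.0195]
lin cm [ 2.5742 -4.4387  0.0915] rot [-0.0013  0.5537  0.0006] dist 0.05131936884443609
```

View pics/v7.png

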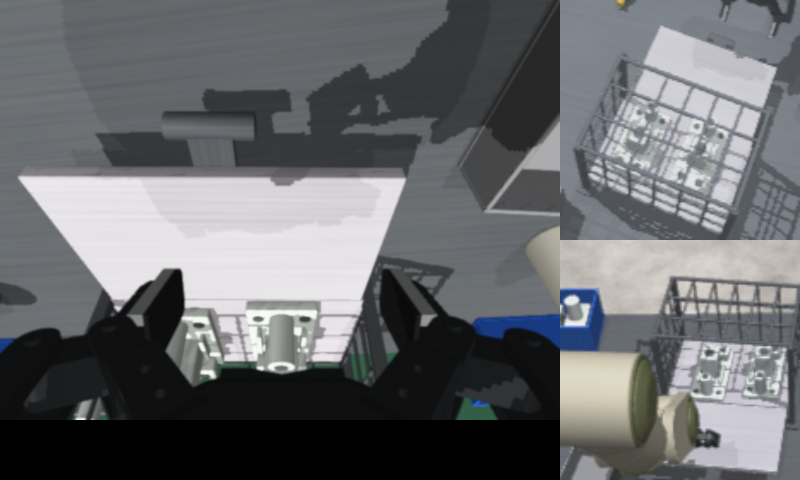

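The casting is inside, with its rear edge (row 303) past the seam (row 299) and square beside the stored one. Next I'll quantify that and move upright over the handle.

```bash

python3 -m handwheel '[{"linear":[0.5,-1,0],"rot":[0,0.11,0],"fingers":-1},{"linear":[1,-2,0],"rot":[0,0.22,0],"fingers":-1},{"linear":[1.6,-3,0],"rot":[0,0.33,0],"fingers":-1},{"linear":[2.2,-4,0],"rot":[0,0.44,0],"fingers":-1},{"linear":[2.6,-4.4,0.1],"rot":[0,0.554,0],"fingers":-1}]'
python3 -m handwheel '[{"linear":[0,0,0],"rot":[0,0,0],"fingers":-1},{"linear":[0,0,0],"rot":[0,0,0],"fingers":-1}]' >/dev/null
python3 - <<'E'
from h import *
from plant import ctrl
W=load("pics/wrist7.npz")
print("seam",w2c(onz(W,200,299.5,.06)),w2c(onz(W,350,300,.06)),"rear",w2c(onz(W,248,303,.0585)),w2c(onz(W,318,303,.0585)))
print("handle",onz(W,209,125,.045))
print(ctrl.sense()["joints"]);go([.456,.043,.0215],None,0)
E
```

```text
t: 22.83
eef_pos: [0.456, 0.0422, 0.1191]
tool_rot: [[-0.994, 0.11, -0.007], [0.11, 0.994, -0.001], [0.007, -0.001, -1.0]]
wrist_force: [-0.6, 0.6, 0.1]
finger_gap: 1.003
seam [-0.0056 -0.0368  0.06  ] [-0.0057  0.1126  0.06  ] rear [0.0044 0.0101 0.0585] [0.0038 0.0816 0.0585]
handle [0.4487 0.0434 0.045 ]
[-0.1643  0.352   1.7186 -0.0017  1.0714 -1.6246]
lin cm [0.0699 0.0073 9.674 ] rot [-0.0015 -0.0005 -0.0007] dist 0.09674297971965583
```

```bash

python3 -m handwheel '[{"linear":[0.2,0,2.5],"rot":[0,0,0],"fingers":-1},{"linear":[0.2,0,5],"rot":[0,0,0],"fingers":-1},{"linear":[0.2,0,7.5],"rot":[0,0,0],"fingers":-1},{"linear":[0.2,0,9],"rot":[0,0,0],"fingers":-1},{"linear":[0.2,0,9.6],"rot":[0,0,0],"fingers":-1}]'
python3 -m handwheel '[{"linear":[0,0,0],"rot":[0,0,0],"fingers":-1},{"linear":[0,0,0],"rot":[0,0,0],"fingers":0},{"linear":[0,0,0],"rot":[0,0,0],"fingers":1},{"linear":[0,0,0],"rot":[0,0,0],"fingers":1},{"linear":[0,0,0],"rot":[0,0,0],"fingers":1}]'
```

```text
t: 23.42
eef_pos: [0.452, 0.0441, 0.0213]
tool_rot: [[-0.994, 0.108, -0.004], [0.108, 0.994, -0.001], [0.003, -0.001, -1.0]]
wrist_force: [-1.1, 0.5, 0.4]
finger_gap: 0.999
t: 23.83
eef_pos: [0.4539, 0.0432, 0.0246]
tool_rot: [[-0.994, 0.108, 0.0], [0.108, 0.994, -0.002], [-0.001, -0.002, -1.0]]
wrist_force: [-3.0, -2.7, 8.8]
finger_gap: 0.64
```

```bash

python3 -m handwheel '[{"linear":[0.08,0,-1.75],"rot":[0,0,0],"fingers":1},{"linear":[0.06,0,-3.26],"rot":[0,0,0],"fingers":1},{"linear":[-0.16,0,-5.16],"rot":[0,0,0],"fingers":1},{"linear":[-0.57,0,-7.02],"rot":[0,0,0],"fingers":1},{"linear":[-1.16,0,-8.84],"rot":[0,0,0],"fingers":1}]'
python3 -m handwheel '[{"linear":[-0.77,0,-1.75],"rot":[0,0,0],"fingers":1},{"linear":[-1.71,0,-3.4],"rot":[0,0,0],"fingers":1},{"linear":[-2.82,0,-4.97],"rot":[0,0,0],"fingers":1},{"linear":[-4.07,0,-6.4],"rot":[0,0,0],"fingers":1},{"linear":[-5.46,0,-7.71],"rot":[0,0,0],"fingers":1}]'
```

```text
t: 24.25
eef_pos: [0.4661, 0.0418, 0.1127]
tool_rot: [[-0.994, 0.109, 0.001], [0.109, 0.994, -0.002], [-0.001, -0.002, -1.0]]
wrist_force: [11.9, -3.2, -15.3]
finger_gap: 0.639
t: 24.67
eef_pos: [0.5187, 0.0359, 0.1883]
tool_rot: [[-0.994, 0.109, -0.006], [0.109, 0.994, -0.002], [0.006, -0.003, -1.0]]
wrist_force: [2.6, -5.6, -17.8]
finger_gap: 0.635
```

```bash

python3 -m handwheel '[{"linear":[-1.52,0,-1.16],"rot":[0,0,0],"fingers":1},{"linear":[-3.14,0,-2.17],"rot":[0,0,0],"fingers":1},{"linear":[-4.85,0,-3.01],"rot":[0,0,0],"fingers":1},{"linear":[-6.65,0,-3.67],"rot":[0,0,0],"fingers":1},{"linear":[-6.65,0,-3.67],"rot":[0,0,0],"fingers":1}]'
python3 -m handwheel '[{"linear":[-1,0,-0.27],"rot":[0,0,0],"fingers":1},{"linear":[-1.84,0,-0.49],"rot":[0,0,0],"fingers":1},{"linear":[-2.8,0,-0.66],"rot":[0,0,0],"fingers":1},{"linear":[-3.4,0,-0.74],"rot":[0,0,0],"fingers":1},{"linear":[-3.4,0,-0.74],"rot":[0,0,0],"fingers":1}]'
python3 -c "
from h import *
from plant import ctrl
s=ctrl.sense();print(w2c(s['eef_pos']))"
```

```text
t: 25.08
eef_pos: [0.587, 0.0282, 0.2255]
tool_rot: [[-0.994, 0.109, -0.002], [0.109, 0.994, -0.003], [0.002, -0.003, -1.0]]
wrist_force: [0.3, -6.2, -0.5]
finger_gap: 0.631
t: 25.5
eef_pos: [0.6189, 0.0246, 0.2324]
tool_rot: [[-0.994, 0.111, -0.004], [0.111, 0.994, -0.003], [0.003, -0.004, -1.0]]
wrist_force: [-0.5, -5.1, -2.0]
finger_gap: 0.629
[-0.0248  0.0004  0.2324]
```

```bash

python3 -m handwheel '[{"linear":[-0.3,0,0],"rot":[0,0,0],"fingers":1},{"linear":[-0.4,0,0],"rot":[0,0,0],"fingers":1},{"linear":[-0.4,0,0],"rot":[0,0,0],"fingers":1}]'| grep -E "eef|force"
python3 -m handwheel '[{"linear":[-0.3,0,0],"rot":[0,0,0],"fingers":1},{"linear":[-0.4,0,0],"rot":[0,0,0],"fingers":1},{"linear":[-0.4,0,0],"rot":[0,0,0],"fingers":1}]'| grep -E "eef|force"
```

```text
eef_pos: [0.622, 0.0244, 0.2327]
wrist_force: [-5.9, -7.5, 0.1]
eef_pos: [0.626, 0.0238, 0.2329]
wrist_force: [-5.2, -5.1, 1.0]
```

```bash

python3 -m handwheel '[{"linear":[-0.3,0,0],"rot":[0,0,0],"fingers":1},{"linear":[-0.4,0,0],"rot":[0,0,0],"fingers":1},{"linear":[-0.4,0,0],"rot":[0,0,0],"fingers":1}]'| grep -E "eef|force"
python3 -m handwheel '[{"linear":[-0.2,0,0],"rot":[0,0,0],"fingers":1},{"linear":[-0.2,0,0],"rot":[0,0,0],"fingers":1}]'| grep -E "eef|force"
```

```text
eef_pos: [0.6301, 0.0233, 0.2334]
wrist_force: [-5.5, -5.2, 2.6]
eef_pos: [0.6321, 0.0231, 0.2336]
wrist_force: [-5.5, -5.8, 4.0]
```

```bash

python3 -m handwheel '[{"linear":[-0.2,0,0],"rot":[0,0,0],"fingers":1},{"linear":[-0.2,0,0],"rot":[0,0,0],"fingers":1}]'| grep -E "eef|force"
python3 -m handwheel '[{"linear":[-0.2,0,0],"rot":[0,0,0],"fingers":1},{"linear":[-0.2,0,0],"rot":[0,0,0],"fingers":1}]'| grep -E "eef|force|gap"
```

```text
eef_pos: [0.6342, 0.0229, 0.2338]
wrist_force: [-5.8, -5.1, 4.9]
eef_pos: [0.6362, 0.0227, 0.2339]
wrist_force: [-6.6, -4.7, 4.8]
finger_gap: 0.627
```

I can't tell from force alone whether the gate has reached its stop. I'll release the handle, back off and look, using my last view.

```bash

python3 -m handwheel '[{"linear":[0,0,0],"rot":[0,0,0],"fingers":0},{"linear":[0,0,0],"rot":[0,0,0],"fingers":-1},{"linear":[0,0,0],"rot":[0,0,0],"fingers":-1},{"linear":[0,0,0],"rot":[0,0,0],"fingers":-1},{"linear":[0,0,0],"rot":[0,0,0],"fingers":-1}]' |grep -E "gap|eef"
python3 -m handwheel '[{"linear":[0,0,-2],"rot":[0,0,0],"fingers":-1},{"linear":[0,0,-5],"rot":[0,0,0],"fingers":-1},{"linear":[2,0,-8],"rot":[0,0,0],"fingers":-1},{"linear":[6,0,-9],"rot":[0,0,0],"fingers":-1},{"linear":[10,0,-9],"rot":[0,0,0],"fingers":-1}]' |grep -E "gap|eef"
python3 -m handwheel '[{"linear":[3,0,0],"rot":[0,0,0],"fingers":1},{"linear":[5,0,0],"rot":[0,0,0],"fingers":1},{"linear":[5,0,0],"rot":[0,0,0],"fingers":1},{"linear":[5,0,0],"rot":[0,0,0],"fingers":1}]' 
python3 - <<'E'
from h import *
from plant import ctrl
for n in("wrist","scene","side"):
    c=ctrl.camera(n); np.savez(f"pics/{n}8.npz",**c); cv2.imwrite(f"pics/{n}8.png",c["img"][:,:,::-1])
r=lambda f,y,x:cv2.resize(cv2.imread(f)[y:y+120,x:x+160],(400,300),interpolation=cv2.INTER_CUBIC)
o=np.zeros((600,800,3),np.uint8);o[:300,:400]=r("pics/scene8.png",215,225);o[300:,:400]=r("pics/side8.png",110,170);o[:300,400:]=cv2.resize(cv2.imread("pics/wrist8.png"),(400,300))
o[300:,400:]=r("pics/scene8.png",150,190);cv2.imwrite("pics/v8.png",o)
E
```

```text
eef_pos: [0.6374, 0.024, 0.2327]
finger_gap: 0.999
eef_pos: [0.5382, 0.0347, 0.3248]
finger_gap: 1.0
t: 27.92
eef_pos: [0.4883, 0.0403, 0.3235]
tool_rot: [[-0.994, 0.108, -0.0], [0.108, 0.994, -0.001], [0.0, -0.001, -1.0]]
wrist_force: [0.3, -0.1, -0.2]
finger_gap: 0.456
```

View pics/v8.png

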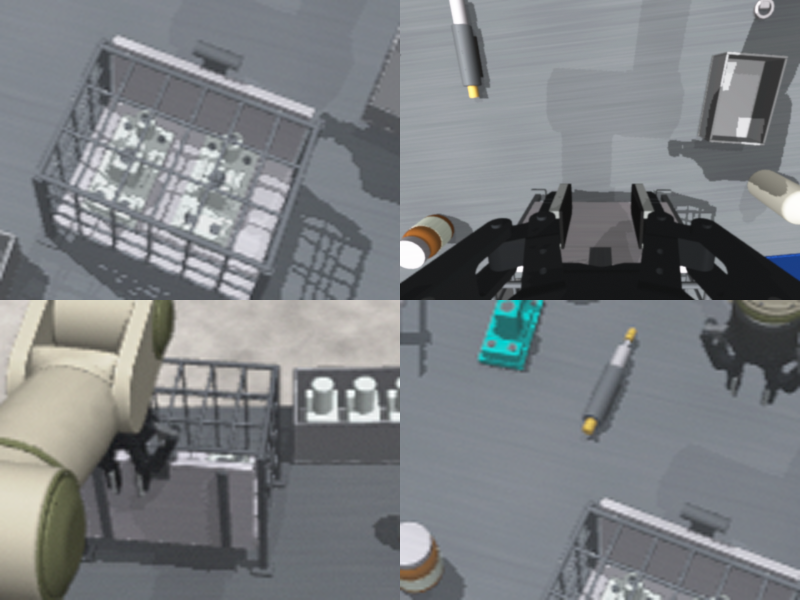

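The view shows both castings in the cage and the gate up near the front plane. The top edge runs from scene (270,230) to (351,260) and the handle is at (312,237). I'll compute how far it is from shut.

```bash
python3 - <<'E'
from h import *
S=load("pics/scene8.npz");S0=load("pics/scene0.npz")
print("edge",w2c(onz(S,270.2,230.2,.225)),w2c(onz(S,351,260.2,.225)))
print("handle",w2c(onz(S,311.8,237,.25)))
print("roof front corners",w2c(onz(S,267.5,234,.233)),w2c(onz(S,352,265,.233)))
print("ref: handle at start (th .29)",w2c(onz(S0,317,225.5,.237)))
for th in(0,.05,.1,.2):print(th,"handle px pred",proj(S,c2w([-(.02*np.cos(th)+.19*np.sin(th)),0,.06+.19*np.cos(th)-.02*np.sin(th)])), "edge mid",proj(S,c2w([-(.006*np.cos(th)+.165*np.sin(th)),0,.06+.165*np.cos(th)-.006*np.sin(th)])))
go(c2w([-.08,.07,0])+[0,0,.205],None,0)
E
```

```text
edge [-0.0095 -0.1223  0.225 ] [-0.0096  0.1308  0.225 ]
handle [-0.0238  0.0032  0.25  ]
roof front corners [ 0.0089 -0.1231  0.233 ] [0.0072 0.1376 0.233 ]
ref: handle at start (th .29) [-0.0722  0.0033  0.237 ]
0 handle px pred [310.3057 237.7157] edge mid [308.0335 245.4186]
0.05 handle px pred [311.3868 235.2017] edge mid [308.9859 243.1437]
0.1 handle px pred [312.4363 232.8045] edge mid [309.917  240.9554]
0.2 handle px pred [314.4286 228.3855] edge mid [311.7039 236.8632]
lin cm [-7.5356  6.8621 11.7114] rot [-0.0015 -0.0023 -0.    ] dist 0.15525135530396986
```

```bash

python3 -m handwheel '[{"linear":[-1.5,2,2.5],"rot":[0,0,0],"fingers":1},{"linear":[-3,4,5],"rot":[0,0,0],"fingers":1},{"linear":[-5,6,8],"rot":[0,0,0],"fingers":1},{"linear":[-7,6.9,10.5],"rot":[0,0,0],"fingers":1},{"linear":[-7.5,6.9,11.7],"rot":[0,0,0],"fingers":1}]' 
python3 -m handwheel '[{"linear":[-1.5,0,0],"rot":[0,0,0],"fingers":1},{"linear":[-3,0,0],"rot":[0,0,0],"fingers":1},{"linear":[-4,0,0],"rot":[0,0,0],"fingers":1},{"linear":[-4.5,0,0],"rot":[0,0,0],"fingers":1},{"linear":[-4.5,0,0],"rot":[0,0,0],"fingers":1}]' 
python3 -m handwheel '[{"linear":[-0.3,0,0],"rot":[0,0,0],"fingers":1},{"linear":[-0.6,0,0],"rot":[0,0,0],"fingers":1},{"linear":[-0.8,0,0],"rot":[0,0,0],"fingers":1},{"linear":[-0.8,0,0],"rot":[0,0,0],"fingers":1}]' |grep -E "eef|for"
python3 -m handwheel '[{"linear":[-0.2,0,0],"rot":[0,0,0],"fingers":1},{"linear":[-0.3,0,0],"rot":[0,0,0],"fingers":1},{"linear":[-0.3,0,0],"rot":[0,0,0],"fingers":1}]' |grep -E "eef|for"
```

```text
t: 28.48
eef_pos: [0.572, 0.1017, 0.2007]
tool_rot: [[-0.994, 0.107, -0.007], [0.107, 0.994, -0.001], [0.007, -0.002, -1.0]]
wrist_force: [0.1, 0.2, -0.9]
finger_gap: 0.004
t: 28.9
eef_pos: [0.616, 0.0949, 0.2047]
tool_rot: [[-0.994, 0.109, -0.003], [0.109, 0.994, -0.001], [0.003, -0.002, -1.0]]
wrist_force: [-0.8, -0.5, -0.4]
finger_gap: -0.003
eef_pos: [0.6232, 0.0946, 0.2055]
wrist_force: [0.4, 0.7, 0.0]
eef_pos: [0.6262, 0.0943, 0.2054]
wrist_force: [-0.7, -0.0, 0.3]
```

```bash

python3 -m handwheel '[{"linear":[-0.2,0,0],"rot":[0,0,0],"fingers":1},{"linear":[-0.3,0,0],"rot":[0,0,0],"fingers":1},{"linear":[-0.3,0,0],"rot":[0,0,0],"fingers":1}]' |grep -E "eef|for"
python3 -m handwheel '[{"linear":[-0.2,0,0],"rot":[0,0,0],"fingers":1},{"linear":[-0.3,0,0],"rot":[0,0,0],"fingers":1},{"linear":[-0.3,0,0],"rot":[0,0,0],"fingers":1}]' |grep -E "eef|for"
```

```text
eef_pos: [0.6272, 0.0942, 0.2055]
wrist_force: [-10.9, 0.1, 4.7]
eef_pos: [0.6272, 0.0942, 0.2055]
wrist_force: [-26.9, -0.2, 10.9]
```

The gate is at its stop: the force rose to 27 N with no motion. I'll back away and compare the other objects with the first picture.

```bash

python3 -m handwheel '[{"linear":[1,0,0],"rot":[0,0,0],"fingers":1},{"linear":[4,0,-1],"rot":[0,0,0],"fingers":1},{"linear":[8,0,-4],"rot":[0,0,0],"fingers":1},{"linear":[12,0,-8],"rot":[0,0,0],"fingers":1},{"linear":[15,0,-12],"rot":[0,0,0],"fingers":1}]' >/dev/null
python3 -m handwheel '[{"linear":[0,0,-2],"rot":[0,0,0],"fingers":1},{"linear":[0,0,-2],"rot":[0,0,0],"fingers":1},{"linear":[0,0,-2],"rot":[0,0,0],"fingers":1}]'
python3 - <<'E'
from h import *
from plant import ctrl
c=ctrl.camera("scene");a=cv2.imread("pics/scene0.png");b=np.ascontiguousarray(c["img"][:,:,::-1]);cv2.imwrite("pics/scene9.png",b)
ga,gb=[cv2.Canny(x,60,150) for x in(a,b)]
for n,(x,y,w,h) in dict(turq=(218,136,32,44),yellow=(110,185,52,36),brush=(143,192,46,54),jar=(178,234,34,36),bottle=(390,280,40,40),tub=(368,220,50,55),wrench=(400,178,28,48),grinder=(258,158,34,50),blue=(125,130,72,48)).items():
    t=a[y:y+h,x:x+w];r=b[y-6:y+h+6,x-6:x+w+6];m=cv2.matchTemplate(r,t,cv2.TM_CCOEFF_NORMED);_,v,_,l=cv2.minMaxLoc(m);print(n,np.array(l)-6,round(v,3))
e=lambda *p:w2c(onz(c,*p))
print("wrist f",ctrl.sense()["wrist_force"])
# gate white top edge mid row at column 311
col=b[225:262,300].astype(int).sum(1);print("bright rows col300",225+np.where(col>600)[0], "shut pred",proj(c,c2w([-.006,-.02,.225])))
E
```

```text
t: 30.65
eef_pos: [0.5032, 0.108, 0.3225]
tool_rot: [[-0.994, 0.109, 0.0], [0.109, 0.994, -0.001], [-0.0, -0.001, -1.0]]
wrist_force: [0.6, 0.0, -1.1]
finger_gap: 0.0
turq [0 0] 0.865
yellow [0 0] 0.998
brush [0 0] 0.996
jar [0 0] 1.0
bottle [0 0] 0.85
tub [0 0] 0.775
wrench [0 0] 0.75
grinder [0 0] 0.588
blue [0 0] 0.998
wrist f [ 0.0109 -0.3118 -0.0614]
bright rows col300 [241 242] shut pred [301.6741 243.0517]
```

Nothing else moved: every best match is at zero shift, and the lower scores come from the changed arm shadow. The gate edge is at the shut position, so I'm handing in.

```bash
python3 -c "
from plant import ctrl
print(ctrl.finish_job())"
```

```text
the job is handed in; nothing more can be done
None
```

The job is done and handed in at about 31 s of the 72 s allowed. I pulled the gate down to its stop and set the casting on it with the tail towards the robot, then let go. I re-gripped it by the tail post, slid it into the left half of the cage and pushed the gate shut.

**Final checks**
- **Casting:** its rear edge measured 8–10 mm inside the hinge seam. It sits square at about y = +45 mm, beside the stored casting. Wrist force during the grip, slide and set-down stayed under about 8 N.
- **Gate:** pressing on the panel raised the force from 11 to 27 N with no movement, so it is at its stop. The top edge is within 1–2 px of its predicted shut position. In the last closing steps the gripper had slid about 1 cm along the handle, so I used this separate push as the test.
- **Other objects:** all the ones I compared, including the tub, jar, bottle and tools, matched the first picture at zero pixel shift. The grinder (0.59), wrench (0.75) and tub (0.78) matched with lower scores, which I put down to the arm's changed shadow. I didn't re-measure the stored casting, but it looked undisturbed in the last picture I viewed.

**What disagreed**
- My cage x position from the cameras and from the handle differed by about 5 mm, so I set the final slide from the visible seam.
- A first approach to the tail post at a steeper tilt ran into a joint limit. I backed off without contact and used a smaller tilt.

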